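# Pack two sample collection boxes from stock

### The job

Pack the two open yellow sample boxes for the collection rounds. In the long box put the cool brick in the middle compartment, with the rack of tubes in the compartment on one side of it and the largest of the three jars in the one on the other side; in the short box put the smallest jar and the bottle with the pump, one in each compartment. Set everything down upright on the floor of its compartment, do not drop it in, and leave the middle-sized jar and the flip-cap bottle where they stand.

Things in the scene. Friction and masses are not known exactly. Their poses are not given: they have to be found in the camera images.
- long_box: Open yellow foil-lined box, fixed: the longer one, three compartments. Outside 160 (x) by 268 (y), rim 75 mm high, walls 10. Origin: centre of its underside, z up. Inner floor 8 mm above the origin; two cardboard dividers 4 mm thick, tops 45 mm up, make three compartments along y, each 80 (y) by 140 (x) mm, centred at x = 0, y = -84, 0 and +84 mm. Lid folded back at +x, below the rim.
- short_box: Open yellow foil-lined box, fixed: the shorter one, two compartments. Outside 160 (x) by 184 (y), rim 75 mm high, walls 10. Origin: centre of its underside, z up. Inner floor 8 mm above the origin; one cardboard divider 4 mm thick, tops 45 mm up, make two compartments along y, each 80 (y) by 140 (x) mm, centred at x = 0, y = -42 and +42 mm. Lid folded back at +x, below the rim.
- cool_brick: Loose cool brick: a hard pale-blue plastic freezer block with rounded edges, 36 mm thick (its x), 60 mm wide (its y), 85 mm tall (z), standing on end, about 180 g. Origin: centre of its underside. Grip it across its 36 mm thickness.
- tube_rack: Loose small grey rack filled with six white-capped tubes (two rows of three), all one rigid unit: the rack is 40 mm (x) by 60 mm (y) by 58 mm tall with flat sides facing +x and -x, and the caps rise to 75 mm. About 140 g. Origin: centre of its underside; z up. Grip it across its 40 mm width, on the flat sides.
- large_jar: Loose, closed, off-white screw-top specimen jar with a white ribbed lid of the same width: the largest of three, 58 mm diameter, 85 mm tall, about 110 g. Stands upright. Origin: centre of its underside; z up along its axis.
- middle_jar: Loose, closed, off-white screw-top specimen jar with a white ribbed lid of the same width: the middle-sized of three, 46 mm diameter, 75 mm tall, about 70 g. Stands upright. Origin: centre of its underside; z up along its axis. Spare stock: it stays where it is.
- small_jar: Loose, closed, off-white screw-top specimen jar with a white ribbed lid of the same width: the smallest of three, 34 mm diameter, 66 mm tall, about 40 g. Stands upright. Origin: centre of its underside; z up along its axis.
- pump_bottle: Loose small round off-white bottle, 44 mm diameter up to a height of 58 mm, then a shoulder and a black pump head with a short spout (18 mm from the axis, along its -x); 92 mm tall in all. About 90 g. Stands upright. Origin: centre of its underside; z up along its axis.
- cap_bottle: Loose small round off-white bottle, 44 mm diameter up to a height of 58 mm, then a shoulder and a black plain round flip cap, 27 mm wide; 84 mm tall in all, without a pump. About 90 g. Stands upright. Origin: centre of its underside; z up along its axis. Spare stock: it stays where it is.

How it is judged:
At the end, for the whole second after the job is handed in: Brick in the long box's middle compartment, rack and largest jar beside it; smallest jar and pump bottle in the short box; each upright (0.12 rad) in its own compartment, base within 6 mm of the floor, released, at rest; middle jar and flip-cap bottle upright, moved under 30 mm (y of cool_brick in the frame of long_box between -0.025 and 0.025 m and x of cool_brick in the frame of long_box between -0.06 and 0.06 m and (((y of tube_rack in the frame of long_box between -0.109 and -0.059 m and x of tube_rack in the frame of long_box between -0.06 and 0.06 m) and (y of large_jar in the frame of long_box between 0.059 and 0.109 m and x of large_jar in the frame of long_box between -0.06 and 0.06 m)) or ((y of tube_rack in the frame of long_box between 0.059 and 0.109 m and x of tube_rack in the frame of long_box between -0.06 and 0.06 m) and (y of large_jar in the frame of long_box between -0.109 and -0.059 m and x of large_jar in the frame of long_box between -0.06 and 0.06 m))) and (((y of small_jar in the frame of short_box between -0.067 and -0.017 m and x of small_jar in the frame of short_box between -0.06 and 0.06 m) and (y of pump_bottle in the frame of short_box between 0.017 and 0.067 m and x of pump_bottle in the frame of short_box between -0.06 and 0.06 m)) or ((y of small_jar in the frame of short_box between 0.017 and 0.067 m and x of small_jar in the frame of short_box between -0.06 and 0.06 m) and (y of pump_bottle in the frame of short_box between -0.067 and -0.017 m and x of pump_bottle in the frame of short_box between -0.06 and 0.06 m))) and z of cool_brick in the frame of long_box between 0.003 and 0.014 m and angle between each of cool_brick, tube_rack, large_jar, small_jar, pump_bottle, middle_jar, cap_bottle's own z axis and vertical below 0.12 rad and linear speed of each of cool_brick, tube_rack, large_jar, small_jar, pump_bottle below 0.03 m/s and angular speed of each of cool_brick, tube_rack, large_jar, small_jar, pump_bottle below 0.3 rad/s and z of tube_rack in the frame of long_box between 0.003 and 0.014 m and z of large_jar in the frame of long_box between 0.003 and 0.014 m and z of small_jar in the frame of short_box between 0.003 and 0.014 m and z of pump_bottle in the frame of short_box between 0.003 and 0.014 m and distance of each of middle_jar, cap_bottle from where it was at the start of the episode below 0.03 m); the robot touches nothing.
It fails at once if a thing is dropped into its box instead of being set down (faster than 0.7 m/s below the rim: a fall of more than about 25 mm) ((linear speed of cool_brick above 0.7 m/s and x of cool_brick in the frame of long_box between -0.07 and 0.07 m and y of cool_brick in the frame of long_box between -0.124 and 0.124 m and z of cool_brick in the frame of long_box below 0.07 m) or (linear speed of tube_rack above 0.7 m/s and x of tube_rack in the frame of long_box between -0.07 and 0.07 m and y of tube_rack in the frame of long_box between -0.124 and 0.124 m and z of tube_rack in the frame of long_box below 0.07 m) or (linear speed of large_jar above 0.7 m/s and x of large_jar in the frame of long_box between -0.07 and 0.07 m and y of large_jar in the frame of long_box between -0.124 and 0.124 m and z of large_jar in the frame of long_box below 0.07 m) or (linear speed of small_jar above 0.7 m/s and x of small_jar in the frame of short_box between -0.07 and 0.07 m and y of small_jar in the frame of short_box between -0.082 and 0.082 m and z of small_jar in the frame of short_box below 0.07 m) or (linear speed of pump_bottle above 0.7 m/s and x of pump_bottle in the frame of short_box between -0.07 and 0.07 m and y of pump_bottle in the frame of short_box between -0.082 and 0.082 m and z of pump_bottle in the frame of short_box below 0.07 m)).
It fails at once if the middle-sized jar or the flip-cap bottle is shifted by more than 30 mm or knocked over (distance of any of middle_jar, cap_bottle from where it was at the start of the episode above 0.03 m or angle between any of middle_jar, cap_bottle's own z axis and vertical above 0.5 rad).
It also fails if it takes over 128 s, if anything falls off the work surface, if the arm or the gripper's body presses on something with over 40 N, if the wrist force passes 120 N, or if a joint passes its speed limit or range.

### The arm

A 6-joint arm with a two-finger parallel gripper is mounted at the origin on the work surface. World frame = base frame: x ahead of the robot, y to its left, z up, the work surface at z = 0. Lengths are in m, angles in rad, forces in N, time in s.
With the tool pointing down it reaches from about 0.4 to 0.925 m from the base axis. Payload 12.5 kg.
Tool frame: the origin (TCP) lies midway between the tips of the shut fingers; the grasp point (between the pads) lies 19 mm behind it; z points along the fingers, y is the direction in which the jaws open and shut (so a half turn about z gives the same grasp; the last joint's range is limited). The gripper opens to 95 mm and grips with 3 to 60 N. Pads are 20 mm wide; open, the fingers measure 119 mm over their backs; the gripper's body (75 mm by 180 mm) begins 59 mm behind the grasp point.
Start: joints at [1.022, 0.491, 1.559, -0, 1.092, -0.106], TCP at [0.268, 0.565, 0.215] pointing down, gripper open.
Joint ranges: [-3.1, 3.1], [-0.84, 2.19], [0.05, 2.79], [-1.13, 4.28], [0.06, 2.93], [-2.69, 2.69]. Speed limits (rad/s): [2.22, 2.22, 2.79, 3.14, 3.14, 3.14].

### API

Orientations are given as a rotation vector (axis times angle).
In Python, from workcell import arm, imaging gives the robot as it stands. The module is installed in compiled form; this text tells all that it offers.
- The arm moves only by the tool jog_arm, never from a script. Its argument "targets" is a list that holds one entry, the list of rows, each a list of 7 numbers: the shift along the tool's x, y, z in mm, then the turn, a rotation vector about the tool's x, y, z in rad, then the closure, from -1 (fully open) to 1 (shut), so that 0 is half open. A call has exactly 10 rows; each row shifts and turns the pose as measured when the row begins, along the tool's axes as they then stand; what a row does not reach is not made up. A row lasts 1/12 s, in which the tool goes at most 41.7 mm and 7.16 degrees, less where a joint would pass 70% of its speed; a pose out of reach is approached as far as the arm can. A call with a gripper value outside its range is refused whole. The fingers move at their own pace and stop on an object; "newtons" is the grip in N (left out, the last holds). Time passes only in rows, so rows that do not move let the fingers close, or fill a call up. It gives the time, the measured TCP pose, the force and the opening at its end, in the units of the state.
- arm.get_state(): the state, without advancing time (a new reading comes with each control period).
- imaging.get_image(name): name is "side" or "top" or "wrist"; returns a dict with "pixels" (480x640x3 uint8, red, green, blue), "K" (3x3 intrinsics, pixels), "distortion" ([k1, k2, p1, p2, k3] as OpenCV has them; the pictures are not rectified), "T" (4x4, takes a point from camera to world coordinates); the wrist camera has in their place "mount" (4x4, takes a point from camera to tool coordinates, whose origin is the TCP and whose axes are the flange's). Camera axes: x right, y down, z forward; pixel columns grow to the right and rows downward; lengths in m; the calibration is good to about 2 mm. A picture is of the moment at which its call begins: read the wrist's pose just before it. There is no depth.
- arm.hand_in(): hands the job in, once; it reports no verdict.
The state is a dict: "time_s": time; "q": joint angles; "joint_velocities": joint speeds; "effort": joint torques, N m; "eef_pos": TCP position; "ee_rot": TCP orientation; "wrist_force": force on the tool from outside, world axes, zero at the start; "torque": the same for the moment, N m; "width": opening from 0.0 (shut) to 1.0 (fully open).
Only numpy, scipy, OpenCV 4.12 (cv2) and the standard library are available. Lean on these libraries where they do the work, as an engineer would, in place of code of your own. Each camera call takes 0.05 s, during which the arm holds its last target. There are 200 camera calls.

## Working session

There is one attempt and no reset: what is moved stays moved. The work goes in short steps, Python scripts to look and compute and a tool call to move; the robot and the scene stay as the last step left them, time stands still between calls to the robot, and variables do not carry over. Pictures are saved under pics/ and viewed, about 12 in all and at most 16, crops included, and the job is handed in when it is done.

Besides the shell and the picture viewer there is one more tool, called after "Call:" by a JSON object that holds its "name" and its "arguments". jog_arm: Moves the arm, as the interface text tells. Its arguments: {"type":"object","properties":{"targets":{"type":"array","items":{"type":"array","items":{"type":"array","items":{"type":"number"}}}},"newtons":{"type":"number"}},"required":["targets"]}

```bash
mkdir -p pics; ls; python3 - <<'E'
from workcell import arm, imaging
import cv2,numpy as np
np.set_printoptions(precision=4,suppress=True)
s=arm.get_state();print({k:np.round(v,3) for k,v in s.items()})
for n in("top","side"):
    d=imaging.get_image(n);cv2.imwrite(f"pics/{n}0.png",d["pixels"][:,:,::-1]);print(n,d["K"],d["distortion"],d["T"])
d=imaging.get_image("wrist");print(d["K"],d["distortion"],d["mount"])
E
```

```text
pics
{'time_s': np.float64(0.0), 'q': array([ 1.022,  0.492,  1.559, -0.   ,  1.092, -0.106]), 'joint_velocities': array([ 0.001, -0.   , -0.001, -0.002,  0.001, -0.002]), 'effort': array([ -0.001, -61.264, -25.818,   0.069,   0.048,  -0.   ]), 'eef_pos': array([0.268, 0.564, 0.214]), 'ee_rot': array([-0.69 , -3.065,  0.002]), 'wrist_force': array([-0.315, -0.28 , -0.565]), 'torque': array([0.016, 0.007, 0.053]), 'width': np.float64(1.0)}
top [[530.2981   0.     315.2195]
 [  0.     530.2981 241.6807]
 [  0.       0.       1.    ]] [-0.1195  0.      0.      0.      0.    ] [[-0.016  -0.9875  0.1568  0.3369]
 [-0.9997  0.0188  0.0159 -0.0143]
 [-0.0186 -0.1565 -0.9875  1.3211]
 [ 0.      0.      0.      1.    ]]
side [[511.7319   0.     321.6292]
 [  0.     511.7319 234.2172]
 [  0.       0.       1.    ]] [-0.0975  0.      0.      0.      0.    ] [[ 0.6907 -0.4999  0.5225 -0.0471]
 [-0.7231 -0.47    0.5061 -0.5511]
 [-0.0075 -0.7274 -0.6862  0.8037]
 [ 0.      0.      0.      1.    ]]
[[375.9439   0.     320.4241]
 [  0.     375.9439 240.927 ]
 [  0.       0.       1.    ]] [-0.0463  0.      0.      0.      0.    ] [[ 0.0013 -0.9677 -0.2521  0.0708]
 [ 1.      0.0009  0.0018 -0.0019]
 [-0.0016 -0.2521  0.9677 -0.1696]
 [ 0.      0.      0.      1.    ]]
```

View pics/top0.png

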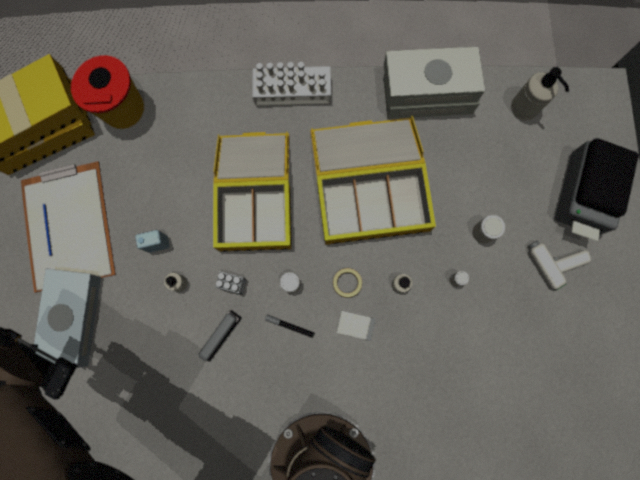

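View pics/side0.png

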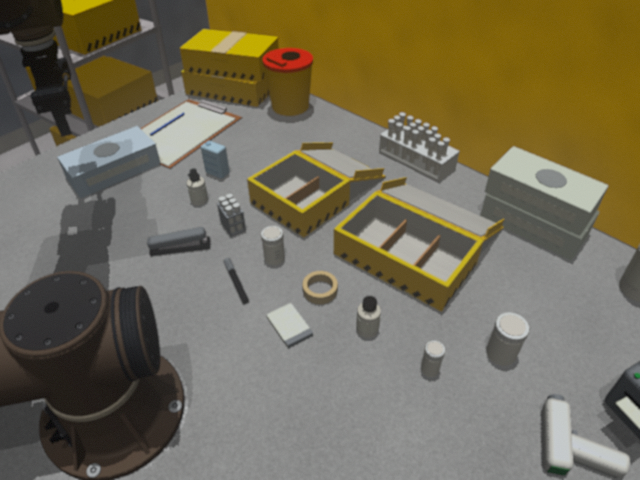

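The top image shows the brick (150,240), bottle A (173,282), rack (230,283), a jar (290,282), bottle B (402,284), a small jar (460,278) and a large jar (492,228). The short box is on the left and the long box in the middle. I'll enlarge crops to tell the bottles apart and get precise corners.

```bash
python3 - <<'E'
import cv2,numpy as np
t=cv2.imread("pics/top0.png");s=cv2.imread("pics/side0.png")
def c(im,x0,y0,w,h,W,H):return cv2.resize(im[y0:y0+h,x0:x0+w],(W,H),interpolation=cv2.INTER_CUBIC)
# top: left part & right part x5
A=np.vstack([c(t,130,222,160,75,800,375),np.hstack([c(s,175,140,80,45,400,225),c(s,340,285,80,45,400,225)])])
B=np.vstack([c(t,380,205,133,100,798,600)])
C=c(t,205,125,240,125,800,417)
cv2.imwrite("pics/cA.png",A);cv2.imwrite("pics/cB.png",B);cv2.imwrite("pics/cC.png",C)
E
```

```text
(no output)
```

View pics/cA.png

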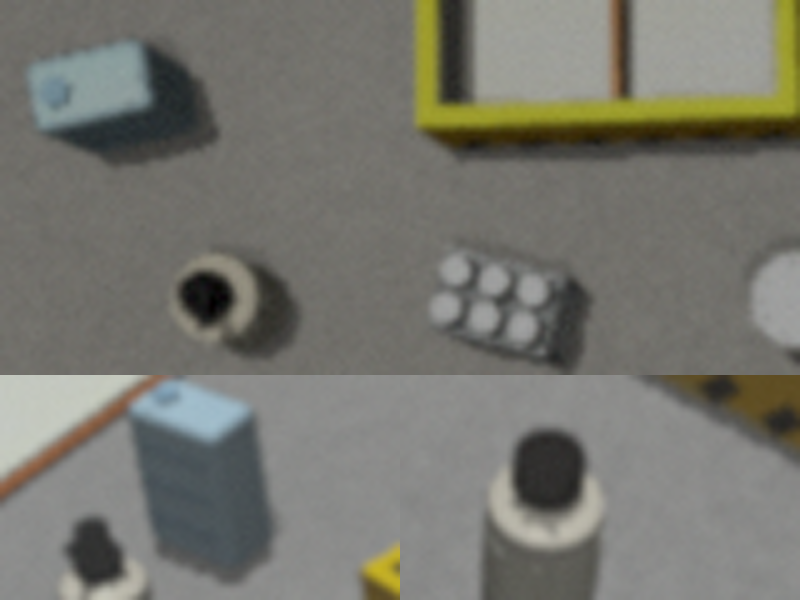

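View pics/cC.png

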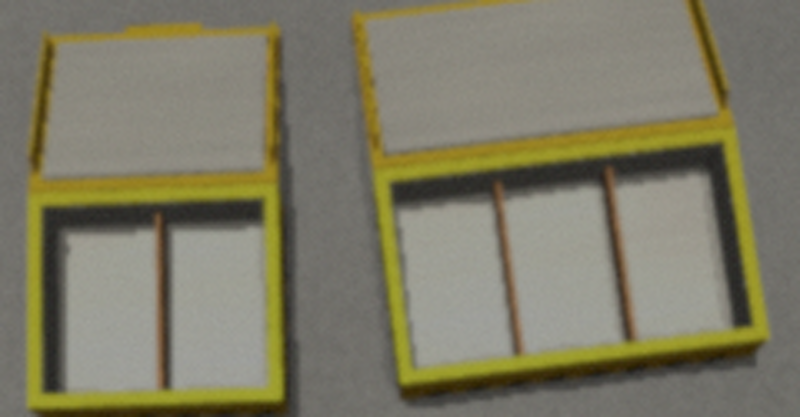

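View pics/cB.png

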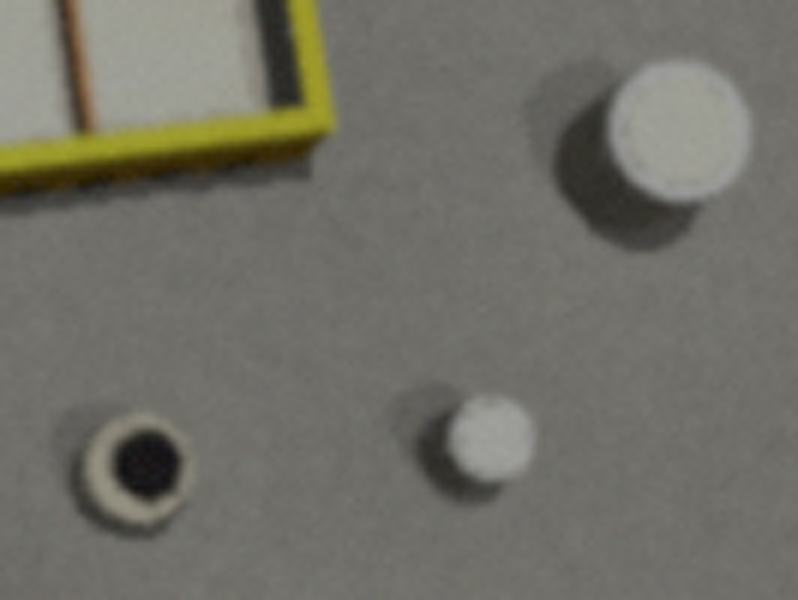

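Bottle B has the plain round cap, so bottle A looks like the pump bottle; I'll confirm that from near. Next I compute poses.

```bash
cat > h.py <<'E'
import numpy as np,cv2
from scipy.optimize import least_squares
from scipy.spatial.transform import Rotation as R
np.set_printoptions(precision=4,suppress=True)
def ray(uv,K,D,T,z):
    p=cv2.undistortPoints(np.float64(uv).reshape(-1,1,2),K,D)[:,0]
    d=np.c_[p,np.ones(len(p))]@T[:3,:3].T; o=T[:3,3]
    return (o+d*((z-o[2])/d[:,2])[:,None])[:,:2]
def fit(loc,w):  # loc->world, 2D rigid
    def f(v):
        c,s=np.cos(v[2]),np.sin(v[2]);return (loc@np.array([[c,s],[-s,c]])+v[:2]-w).ravel()
    r=least_squares(f,[*w.mean(0),0]);return r.x,np.abs(r.fun).max()
def proj(P,K,D,T):
    E=np.linalg.inv(T);return cv2.projectPoints(np.float64(P),cv2.Rodrigues(E[:3,:3])[0],E[:3,3],K,D)[0][:,0]
def go(x,y,z,yaw=None,n=None):
    """remaining move in tool axes: mm and rad. yaw = world angle of the jaw axis (tool y), mod pi"""
    from workcell import arm
    s=arm.get_state();Rm=R.from_rotvec(s["ee_rot"])
    d=Rm.inv().apply(np.array([x,y,z])-s["eef_pos"])*1000
    ty=Rm.as_matrix()[:,1];cur=np.arctan2(ty[1],ty[0])
    a=0 if yaw is None else (yaw-cur+np.pi/2)%np.pi-np.pi/2
    print("t",round(float(s["time_s"]),2),"pos",s["eef_pos"],"jawyaw",round(cur,3),"w",round(float(s["width"]),3),"F",s["wrist_force"],"q6",round(s["q"][5],2),"tilt",np.arccos(-Rm.as_matrix()[2,2]).round(4))
    print(" d(tool mm)",d.round(1)," rz(tool)",round(-a,3), "alt",round(-(a-np.sign(a)*np.pi),3))
E
python3 - <<'E'
from h import *
from workcell import imaging
d=imaging.get_image("top");K,D,T=d["K"],d["distortion"],d["T"]
def f(p,sc,o):return (np.array(p,float)+.5)*sc-.5+np.array(o)
A=lambda p:f(p,.2,(130,222));B=lambda p:f(p,1/6,(380,205));C=lambda p:f(p,.3,(205,125))
def rect(a,b):return np.array([[a,b],[a,-b],[-a,-b],[-a,b]])/2
w=ray(A([(28,66),(140,38),(155,100),(42,132)]),K,D,T,.085);print("brick",fit(rect(.036,.060),w),w.mean(0))
w=ray(A([(457,269),(495,280),(533,290),(445,308),(484,318),(523,328)]),K,D,T,.075);print("caps",w.mean(0),"yaw of rows",np.arctan2(*(w[[0,3]]-w[[2,5]]).mean(0)[[1,0]])-np.pi/2, w)
print("pump A",ray(A([(215,297)]),K,D,T,.058),"cap B",ray(B([(135,470)]),K,D,T,.058))
print("large",ray(B([(680,131)]),K,D,T,.085),"small",ray(B([(491,439)]),K,D,T,.066),"mid",ray([(290,282)],K,D,T,.075))
for n,o,i,L in(("short",[(28,190),(277,185),(285,403),(30,408)],[(42,205),(265,198),(272,392),(43,397)],.184),("long",[(375,165),(737,130),(768,343),(402,388)],[(392,182),(725,143),(750,330),(412,370)],.268)):
    w=ray(C(o+i),K,D,T,.075);print(n,fit(np.vstack([rect(.16,L),rect(.14,L-.02)]),w))
    ww=ray(C(i),K,D,T,.075);print("  inner only",fit(rect(.14,L-.02),ww))
E
```

```text
brick (array([0.5488, 0.4083, 0.2446]), np.float64(0.002750765432840141)) [0.5488 0.4083]
caps [0.4435 0.215 ] yaw of rows -0.27144936496391736 [[0.4579 0.2307]
 [0.4524 0.2124]
 [0.4474 0.1942]
 [0.4394 0.2362]
 [0.4344 0.2175]
 [0.4294 0.1989]]
pump A [[0.4477 0.3525]] cap B [[ 0.4339 -0.1996]]
large [[ 0.562  -0.4197]] small [[ 0.4425 -0.341 ]] mid [[0.4397 0.0666]]
short (array([0.6064, 0.1593, 0.0121]), np.float64(0.002848083563215087))
  inner only (array([0.6058, 0.159 , 0.0137]), np.float64(0.0022642203543385975))
long (array([ 0.6307, -0.1421,  0.0948]), np.float64(0.0032800991361843224))
  inner only (array([ 0.6307, -0.1418,  0.0965]), np.float64(0.0026888378377835087))
```

```bash
python3 - <<'E'
from h import *
from workcell import imaging
d=imaging.get_image("side");K,D,T=d["K"],d["distortion"],d["T"]
im=d["pixels"][:,:,::-1].copy()
im=cv2.resize(im,(800,600));S=1.25
def poly(P,c=(0,0,255)):cv2.polylines(im,[np.int32(((proj(P,K,D,T)+.5)*S-.5)*8)],True,c,1,cv2.LINE_AA,3)
def box(v,a,b,z):
    c,s=np.cos(v[2]),np.sin(v[2]);r=np.array([[a,b],[a,-b],[-a,-b],[-a,b]])/2@np.array([[c,s],[-s,c]])+v[:2];poly(np.c_[r,np.full(4,z)])
def circ(x,y,r,z):
    t=np.linspace(0,6.28,40);poly(np.c_[x+r*np.cos(t),y+r*np.sin(t),0*t+z])
box((.5488,.4083,.2446),.036,.06,.085);box((.4435,.215,-.271),.04,.06,.058)
box((.6061,.1592,.0130),.16,.184,.075);box((.6307,-.142,.0956),.16,.268,.075)
box((.6061,.1592,.0130),.14,.164,.075);box((.6307,-.142,.0956),.14,.248,.075)
for a in((.4477,.3525,.022,.058),(.4339,-.1996,.022,.058),(.562,-.4197,.029,.085),(.4425,-.341,.017,.066),(.4397,.0666,.023,.075)):circ(*a)
cv2.imwrite("pics/ov.png",im)
for p in((.549,.408,.12,.245),(.4477,.3525,.12,.245)):go(*p)
E
```

```text
t 0.25 pos [0.2677 0.5647 0.2144] jawyaw 1.128 w 1.001 F [-0.1437  0.3217  0.3324] q6 -0.11 tilt 0.0004
 d(tool mm) [-321.3  -21.    94.4]  rz(tool) 0.883 alt -2.259
t 0.25 pos [0.2677 0.5647 0.2144] jawyaw 1.128 w 1.001 F [-0.1437  0.3217  0.3324] q6 -0.11 tilt 0.0004
 d(tool mm) [-253.5 -114.5   94.4]  rz(tool) 0.883 alt -2.259
```

View pics/ov.png

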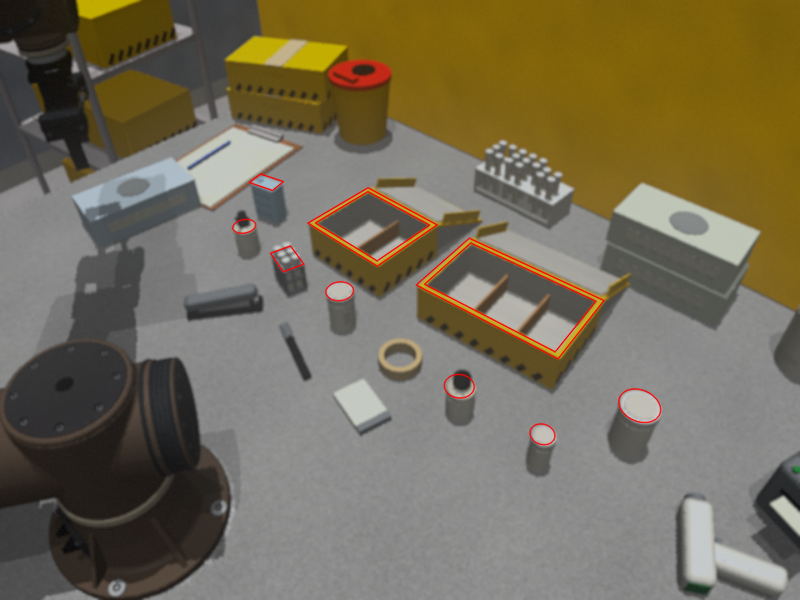

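The overlay fits all objects and boxes in the side view to about 1–2 px. Starting with the brick.

Call:
{"name": "jog_arm", "arguments": {"targets": [[[-35,-2,0,0,0,0,-1],[-35,-2,0,0,0,0,-1],[-35,-2,0,0,0,0,-1],[-35,-2,0,0,0,0,-1],[-35,-2,0,0,0,0,-1],[-35,-2,0,0,0,0,-1],[-35,-2,0,0,0,0,-1],[-35,-2,0,0,0,0,-1],[0,0,0,0,0,0,-1],[0,0,0,0,0,0,-1]]], "newtons": 20}}

```text
time_s: 1.08
eef_pos: [0.5238, 0.4243, 0.2126]
ee_rot: [-0.683, -3.065, 0.002]
wrist_force: [0.8, 0.3, 0.4]
width: 1.0
```

Call:
{"name": "jog_arm", "arguments": {"targets": [[[0,0,0,0,0,0.11,-1],[0,0,0,0,0,0.11,-1],[0,0,0,0,0,0.11,-1],[0,0,0,0,0,0.11,-1],[0,0,0,0,0,0.11,-1],[0,0,0,0,0,0.11,-1],[0,0,0,0,0,0.11,-1],[0,0,0,0,0,0.11,-1],[0,0,0,0,0,0,-1],[0,0,0,0,0,0,-1]]]}}

```text
time_s: 1.92
eef_pos: [0.5165, 0.4285, 0.2117]
ee_rot: [-1.964, -2.449, 0.008]
wrist_force: [-0.2, 0.5, -0.0]
width: 1.0
```

```bash
python3 -c "
from h import *
go(.549,.408,.115,.245)"
```

```text
t 1.92 pos [0.5165 0.4285 0.2117] jawyaw 0.219 w 1.0 F [-0.1869  0.478  -0.034 ] q6 0.37 tilt 0.0057
 d(tool mm) [-26.9  27.8  96.6]  rz(tool) -0.026 alt 3.115
```

```bash
python3 - <<'E'
from h import *
from workcell import imaging,arm
s=arm.get_state();d=imaging.get_image("wrist")
im=d["pixels"][:,:,::-1].copy()
Tt=np.eye(4);Tt[:3,:3]=R.from_rotvec(s["ee_rot"]).as_matrix();Tt[:3,3]=s["eef_pos"];T=Tt@d["mount"];K,D=d["K"],d["distortion"]
def poly(P):cv2.polylines(im,[np.int32(proj(P,K,D,T))],True,(0,0,255),1)
c,q=np.cos(.2446),np.sin(.2446);r=np.array([[.018,.03],[.018,-.03],[-.018,-.03],[-.018,.03]])@np.array([[c,q],[-q,c]])+[.5488,.4083]
poly(np.c_[r,np.full(4,.085)]);t=np.linspace(0,6.28,40);poly(np.c_[.4477+.022*np.cos(t),.3525+.022*np.sin(t),0*t+.058])
cv2.imwrite("pics/w1.png",im)
E
```

```text
(no output)
```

View pics/w1.png

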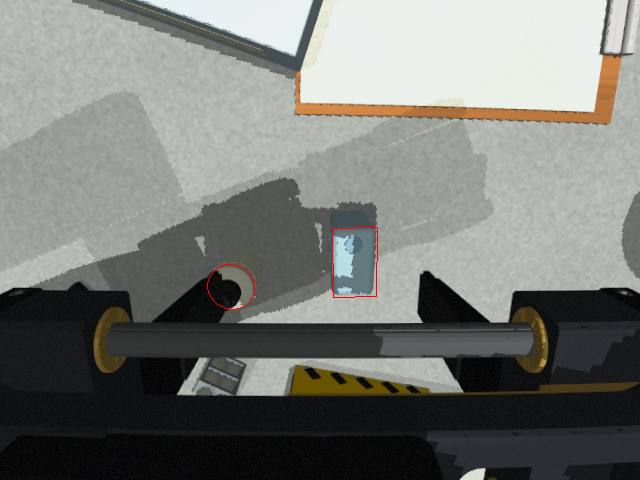

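The wrist view agrees: the brick top is outlined at (355,262) and the bottle ring at (231,287). Approach and grip.

Call:
{"name": "jog_arm", "arguments": {"targets": [[[-27,28,20,0,0,-0.026,-0.6],[0,0,25,0,0,0,-0.6],[0,0,25,0,0,0,-0.6],[0,0,0,0,0,0,-0.6],[0,0,0,0,0,0,-0.6],[0,0,0,0,0,0,-0.6],[0,0,0,0,0,0,-0.6],[0,0,0,0,0,0,-0.6],[0,0,0,0,0,0,-0.6],[0,0,0,0,0,0,-0.6]]]}}

```text
time_s: 2.8
eef_pos: [0.5493, 0.4118, 0.1477]
ee_rot: [1.902, 2.5, 0.006]
wrist_force: [-0.6, -0.6, 0.5]
width: 0.796
```

```bash
python3 -c "
from h import *
go(.549,.408,.03,.245)"
```

```text
t 2.8 pos [0.5493 0.4118 0.1477] jawyaw 0.27 w 0.796 F [-0.6179 -0.5881  0.4974] q6 0.28 tilt 0.004
 d(tool mm) [ -3.8  -1.7 117.6]  rz(tool) 0.025 alt -3.116
```

Call:
{"name": "jog_arm", "arguments": {"targets": [[[-3,-1.5,20,0,0,0.015,-0.6],[0,0,25,0,0,0.005,-0.6],[0,0,25,0,0,0,-0.6],[0,0,18,0,0,0,-0.6],[0,0,11,0,0,0,-0.6],[0,0,5,0,0,0,-0.6],[0,0,2,0,0,0,-0.6],[0,0,0,0,0,0,-0.6],[0,0,0,0,0,0,-0.6],[0,0,0,0,0,0,-0.6]]]}}

```text
time_s: 3.63
eef_pos: [0.5523, 0.4117, 0.046]
ee_rot: [1.922, 2.478, 0.026]
wrist_force: [-0.4, -1.4, -0.2]
width: 0.802
```

```bash
python3 -c "
from h import *
go(.549,.408,.03,.245)"
```

```text
t 3.63 pos [0.5523 0.4117 0.046 ] jawyaw 0.251 w 0.802 F [-0.3645 -1.4237 -0.2265] q6 0.29 tilt 0.0175
 d(tool mm) [-2.8 -4.4 15.9]  rz(tool) 0.006 alt -3.136
```

```bash
cat >> h.py <<'E'
def go(x,y,z,yaw=None,alt=False):
    from workcell import arm
    s=arm.get_state();Rm=R.from_rotvec(s["ee_rot"])
    d=Rm.inv().apply(np.array([x,y,z])-s["eef_pos"])*1000
    ty=Rm.as_matrix()[:,1];cur=np.arctan2(ty[1],ty[0])
    a=0 if yaw is None else (yaw-cur+np.pi/2)%np.pi-np.pi/2
    if alt:a-=np.sign(a)*np.pi
    c,q=np.cos(cur),np.sin(cur)
    Rd=R.from_matrix(np.array([[-q,c,0],[c,q,0],[0,0,-1]]).T.T if 0 else np.column_stack([[q,-c,0],[c,q,0],[0,0,-1]]))
    t=(Rm.inv()*Rd).as_rotvec()
    print("t",round(float(s["time_s"]),2),"pos",s["eef_pos"],"yaw",round(cur,3),"w",round(float(s["width"]),3),"F",s["wrist_force"].round(1),"q6",round(s["q"][5],2))
    print(" d",d.round(1)," level rx,ry",t[:2].round(4)," rz",round(-a,3))
E
python3 -c "
from h import *
print(np.linalg.det(np.column_stack([[0,-1,0],[1,0,0],[0,0,-1]])))
go(.549,.408,.03,.245)"
```

```text
-1.0Traceback (most recent call last):
  File "<string>", line 4, in <module>
    go(.549,.408,.03,.245)
    ~~^^^^^^^^^^^^^^^^^^^^
  File "h.py", line 32, in go
    Rd=R.from_matrix(np.array([[-q,c,0],[c,q,0],[0,0,-1]]).T.T if 0 else np.column_stack([[q,-c,0],[c,q,0],[0,0,-1]]))
  File "scipy/spatial/transform/_rotation.pyx", line 1143, in scipy.spatial.transform._rotation.Rotation.from_matrix
ValueError: Non-positive determinant (left-handed or null coordinate frame) in rotation matrix 0: [[ 0.2485  0.9686  0.    ]
 [-0.9686  0.2485  0.    ]
 [ 0.      0.     -1.    ]].
```

```bash
sed -i 's/^    Rd=R.from_matrix.*/    Rd=R.from_matrix(np.column_stack([[-q,c,0],[c,q,0],[0,0,-1]]))/' h.py
python3 -c "
from h import *
go(.549,.408,.03,.245)"
```

```text
t 3.63 pos [0.5523 0.4117 0.046 ] yaw 0.251 w 0.802 F [-0.4 -1.4 -0.2] q6 0.29
 d [-2.8 -4.4 15.9]  level rx,ry [ 0.0165 -0.0059]  rz 0.006
```

Call:
{"name": "jog_arm", "arguments": {"targets": [[[-1.5,-2,6,0.008,-0.003,0,-0.6],[-1,-1.5,5,0.006,-0.002,0,-0.6],[0,-0.5,3,0,0,0,-0.6],[0,0,0,0,0,0,-0.6],[0,0,0,0,0,0,0.5],[0,0,0,0,0,0,0.5],[0,0,0,0,0,0,0.5],[0,0,0,0,0,0,0.5],[0,0,0,0,0,0,0.5],[0,0,0,0,0,0,0.5]]]}}

```text
time_s: 4.47
eef_pos: [0.5498, 0.4086, 0.033]
ee_rot: [1.925, 2.481, 0.007]
wrist_force: [-0.4, -0.2, 0.9]
width: 0.434
```

```bash
python3 -c "
from h import *
go(.549,.408,.03,.245)"
```

```text
t 4.47 pos [0.5498 0.4086 0.033 ] yaw 0.251 w 0.434 F [-0.4 -0.2  0.9] q6 0.29
 d [-0.3 -0.9  3. ]  level rx,ry [ 0.0046 -0.0014]  rz 0.006
```

Call:
{"name": "jog_arm", "arguments": {"targets": [[[0,0,0,0,0,0,1],[0,0,0,0,0,0,1],[0,0,0,0,0,0,1],[0,0,0,0,0,0,1],[0,0,-5,0,0,0,1],[0,0,-15,0,0,0,1],[0,0,-25,0,0,0,1],[0,0,-25,0,0,0,1],[0,0,-25,0,0,0,1],[0,0,-15,0,0,0,1]]]}}

```text
time_s: 5.3
eef_pos: [0.5471, 0.4068, 0.1429]
ee_rot: [-1.924, -2.48, 0.009]
wrist_force: [0.6, 0.5, -2.8]
width: 0.379
```

```bash
python3 -c "
from h import *
go(.6307,-.142,.150,.096)"
```

```text
t 5.3 pos [0.5471 0.4068 0.1429] yaw 0.251 w 0.379 F [ 0.6  0.5 -2.8] q6 0.29
 d [-552.4  -55.4   -5.8]  level rx,ry [-0.006   0.0018]  rz 0.155
```

Call:
{"name": "jog_arm", "arguments": {"targets": [[[0,0,-3,0,0,0.07,1],[0,0,-5,0,0,0.07,1],[-15,1,0,0,0,0.01,1],[-30,2,0,0,0,0,1],[-35,2,0,0,0,0,1],[-35,2,0,0,0,0,1],[-35,2,0,0,0,0,1],[-35,2,0,0,0,0,1],[-35,2,0,0,0,0,1],[-35,2,0,0,0,0,1]]]}}

```text
time_s: 6.13
eef_pos: [0.5866, 0.1475, 0.1563]
ee_rot: [-2.094, -2.341, -0.0]
wrist_force: [0.6, -0.4, -1.1]
width: 0.377
```

Call:
{"name": "jog_arm", "arguments": {"targets": [[[-35,2,0,0,0,0,1],[-35,2,0,0,0,0,1],[-35,2,0,0,0,0,1],[-35,2,0,0,0,0,1],[-35,2,0,0,0,0,1],[-35,2,0,0,0,0,1],[-30,2,0,0,0,0,1],[-20,1,0,0,0,0,1],[-10,0,0,0,0,0,1],[0,0,0,0,0,0,1]]]}}

```text
time_s: 6.97
eef_pos: [0.6275, -0.1459, 0.1548]
ee_rot: [-2.089, -2.342, 0.006]
wrist_force: [-0.8, 0.8, -3.0]
width: 0.378
```

```bash
python3 -c "
from h import *
go(.6307,-.142,.130,.096)"
```

```text
t 6.97 pos [ 0.6275 -0.1459  0.1548] yaw 0.114 w 0.378 F [-0.8  0.8 -3. ] q6 -0.44
 d [ 3.5  3.7 24.8]  level rx,ry [-0.0046  0.0002]  rz 0.018
```

Call:
{"name": "jog_arm", "arguments": {"targets": [[[2,2,8,-0.003,0,0.01,1],[1,1,15,0,0,0.004,1],[0,0,15,0,0,0,1],[0,0,15,0,0,0,1],[0,0,15,0,0,0,1],[0,0,12,0,0,0,1],[0,0,6,0,0,0,1],[0,0,3,0,0,0,1],[0,0,0,0,0,0,1],[0,0,0,0,0,0,1]]]}}

```text
time_s: 7.8
eef_pos: [0.6299, -0.1333, 0.0608]
ee_rot: [2.09, 2.335, -0.004]
wrist_force: [-2.4, -10.5, 1.6]
width: 0.373
```

```bash
python3 -c "
from h import *
go(.6307,-.142,.041,.096)"
```

```text
t 7.8 pos [ 0.6299 -0.1333  0.0608] yaw 0.111 w 0.373 F [ -2.4 -10.5   1.6] q6 -0.41
 d [-8.6 -0.2 19.9]  level rx,ry [0.0029 0.0074]  rz 0.015
```

Call:
{"name": "jog_arm", "arguments": {"targets": [[[-3,0,0,0,0,0,1],[-2,0,0,0,0,0.005,1],[-1,0,0,0,0,0.005,1],[-1,0,0,0,0,0,1],[0,0,0,0,0,0,1],[0,0,0,0,0,0,1],[0,0,0,0,0,0,1],[0,0,0,0,0,0,1],[0,0,0,0,0,0,1],[0,0,0,0,0,0,1]]]}}

```text
time_s: 8.63
eef_pos: [0.6301, -0.135, 0.0603]
ee_rot: [2.1, 2.329, -0.004]
wrist_force: [0.3, 0.7, -1.7]
width: 0.376
```

```bash
python3 -c "
from h import *
go(.6307,-.142,.041,.096)"
```

```text
t 8.63 pos [ 0.6301 -0.135   0.0603] yaw 0.104 w 0.376 F [ 0.3  0.7 -1.7] q6 -0.41
 d [-6.9 -0.1 19.4]  level rx,ry [0.0021 0.0058]  rz 0.008
```

Call:
{"name": "jog_arm", "arguments": {"targets": [[[-4,0,0,0.001,0.003,0,1],[-3,0,0,0,0.002,0.004,1],[0,0,0,0,0,0,1],[0,0,0,0,0,0,1],[0,0,0,0,0,0,1],[0,0,3,0,0,0,1],[0,0,3,0,0,0,1],[0,0,2,0,0,0,1],[0,0,0,0,0,0,1],[0,0,0,0,0,0,1]]]}}

```text
time_s: 9.47
eef_pos: [0.6307, -0.143, 0.0512]
ee_rot: [2.109, 2.328, 0.001]
wrist_force: [-0.1, 0.1, -1.4]
width: 0.381
```

```bash
python3 -c "
from h import *
go(.6307,-.142,.041,.096)"
```

```text
t 9.47 pos [ 0.6307 -0.143   0.0512] yaw 0.099 w 0.381 F [-0.1  0.1 -1.4] q6 -0.42
 d [ 1.   0.1 10.2]  level rx,ry [0.0006 0.    ]  rz 0.003
```

Call:
{"name": "jog_arm", "arguments": {"targets": [[[0,0,3,0,0,0,1],[0,0,2,0,0,0,1],[0,0,2,0,0,0,1],[0,0,1,0,0,0,1],[0,0,1,0,0,0,1],[0,0,0,0,0,0,1],[0,0,0,0,0,0,1],[0,0,0,0,0,0,1],[0,0,0,0,0,0,1],[0,0,0,0,0,0,1]]]}}

```text
time_s: 10.3
eef_pos: [0.6309, -0.1429, 0.0414]
ee_rot: [2.109, 2.328, 0.001]
wrist_force: [0.1, -0.2, -2.8]
width: 0.378
```

```bash
python3 -c "
from h import *
go(.6307,-.142,.041,.096)"
```

```text
t 10.3 pos [ 0.6309 -0.1429  0.0414] yaw 0.099 w 0.378 F [ 0.1 -0.2 -2.8] q6 -0.42
 d [ 0.9 -0.1  0.4]  level rx,ry [0.0009 0.0001]  rz 0.003
```

Call:
{"name": "jog_arm", "arguments": {"targets": [[[0,0,1,0,0,0,1],[0,0,0,0,0,0,1],[0,0,1,0,0,0,1],[0,0,0,0,0,0,1],[0,0,0,0,0,0,1],[0,0,0,0,0,0,1],[0,0,0,0,0,0,1],[0,0,0,0,0,0,1],[0,0,0,0,0,0,1],[0,0,0,0,0,0,1]]]}}

```text
time_s: 11.13
eef_pos: [0.6314, -0.1434, 0.0412]
ee_rot: [2.107, 2.327, 0.002]
wrist_force: [-1.4, 0.7, 1.6]
width: 0.378
```

Call:
{"name": "jog_arm", "arguments": {"targets": [[[0,0,0,0,0,0,-0.3],[0,0,0,0,0,0,-0.3],[0,0,0,0,0,0,-0.3],[0,0,0,0,0,0,-0.3],[0,0,0,0,0,0,-0.3],[0,0,-10,0,0,0,-0.3],[0,0,-20,0,0,0,-0.3],[0,0,-30,0,0,0,-0.3],[0,0,-30,0,0,0,-0.3],[0,0,-20,0,0,0,-0.3]]]}}

```text
time_s: 11.97
eef_pos: [0.6292, -0.1426, 0.1525]
ee_rot: [-2.105, -2.325, 0.004]
wrist_force: [0.4, -0.9, 1.1]
width: 0.648
```

```bash
python3 -c "
from h import *
go(.4435,.215,.150,-.271)
from workcell import imaging
d=imaging.get_image('top');im=d['pixels'][:,:,::-1]
cv2.imwrite('pics/t1.png',cv2.resize(im[120:290,130:510],(798,357),interpolation=cv2.INTER_CUBIC))"
```

```text
t 11.97 pos [ 0.6292 -0.1426  0.1525] yaw 0.099 w 0.648 F [ 0.4 -0.9  1.1] q6 -0.42
 d [ 374.2 -149.5    4.2]  level rx,ry [-0.0053 -0.0024]  rz 0.37
```

Call:
{"name": "jog_arm", "arguments": {"targets": [[[0,0,0,0,0,0.12,-0.3],[0,0,0,0,0,0.12,-0.3],[0,0,0,0,0,0.1,-0.3],[12,-11,0,0,0,0.02,-0.3],[25,-23,0,0,0,0,-0.3],[27,-25,0,0,0,0,-0.3],[27,-25,0,0,0,0,-0.3],[27,-25,0,0,0,0,-0.3],[27,-25,0,0,0,0,-0.3],[27,-25,0,0,0,0,-0.3]]]}}

```text
time_s: 12.85
eef_pos: [0.5243, 0.0669, 0.1638]
ee_rot: [2.508, 1.872, 0.013]
wrist_force: [-0.1, -0.2, 0.2]
width: 0.649
```

Call:
{"name": "jog_arm", "arguments": {"targets": [[[27,-25,0,0,0,0,-0.3],[27,-25,0,0,0,0,-0.3],[27,-25,0,0,0,0,-0.3],[20,-20,0,0,0,0,-0.3],[14,-14,0,0,0,0,-0.3],[7,-7,0,0,0,0,-0.3],[0,0,0,0,0,0,-0.3],[0,0,0,0,0,0,-0.3],[0,0,0,0,0,0,-0.3],[0,0,0,0,0,0,-0.3]]]}}

```text
time_s: 13.68
eef_pos: [0.4411, 0.2268, 0.1671]
ee_rot: [2.502, 1.877, 0.022]
wrist_force: [-0.7, -1.2, -0.5]
width: 0.652
```

```bash
python3 -c "
from h import *
go(.4435,.215,.028,-.271)"
```

```text
t 13.68 pos [0.4411 0.2268 0.1671] yaw -0.283 w 0.652 F [-0.7 -1.2 -0.5] q6 0.64
 d [-11.1   2.9 139.1]  level rx,ry [ 0.0194 -0.0033]  rz -0.012
```

Call:
{"name": "jog_arm", "arguments": {"targets": [[[-6,1.5,5,0.01,-0.002,-0.006,-0.3],[-4,1,15,0.005,0,-0.004,-0.3],[0,0,20,0,0,0,-0.3],[0,0,20,0,0,0,-0.3],[0,0,10,0,0,0,-0.3],[0,0,5,0,0,0,-0.3],[0,0,0,0,0,0,-0.3],[0,0,0,0,0,0,-0.3],[0,0,0,0,0,0,-0.3],[0,0,0,0,0,0,-0.3]]]}}

```text
time_s: 14.52
eef_pos: [0.4478, 0.2085, 0.0909]
ee_rot: [2.511, 1.88, 0.011]
wrist_force: [0.3, -0.3, 0.4]
width: 0.651
```

```bash
python3 -c "
from h import *
go(.4435,.215,.028,-.271)"
```

```text
t 14.52 pos [0.4478 0.2085 0.0909] yaw -0.286 w 0.651 F [ 0.3 -0.3  0.4] q6 0.59
 d [ 4.8 -6.5 62.8]  level rx,ry [ 0.0078 -0.0032]  rz -0.015
```

Call:
{"name": "jog_arm", "arguments": {"targets": [[[3,-4,0,0.005,-0.002,-0.008,-0.3],[1.5,-2,4,0,0,0,-0.3],[0,0,12,0,0,0,-0.3],[0,0,15,0,0,0,-0.3],[0,0,15,0,0,0,-0.3],[0,0,10,0,0,0,-0.3],[0,0,4,0,0,0,-0.3],[0,0,0,0,0,0,-0.3],[0,0,0,0,0,0,-0.3],[0,0,0,0,0,0,-0.3]]]}}

```text
time_s: 15.35
eef_pos: [0.444, 0.218, 0.0317]
ee_rot: [2.5, 1.896, 0.015]
wrist_force: [0.1, 0.0, -0.2]
width: 0.649
```

```bash
python3 -c "
from h import *
go(.4435,.215,.028,-.271)"
```

```text
t 15.35 pos [0.444  0.218  0.0317] yaw -0.273 w 0.649 F [ 0.1  0.  -0.2] q6 0.6
 d [-3.1  0.3  3.6]  level rx,ry [ 0.0088 -0.0056]  rz -0.002
```

Good; close and lift.

Call:
{"name": "jog_arm", "arguments": {"targets": [[[-2,0,1.5,0.005,-0.003,0,-0.3],[-1,0,1,0.003,-0.002,0,-0.3],[0,0,0,0,0,0,-0.3],[0,0,0,0,0,0,1],[0,0,0,0,0,0,1],[0,0,0,0,0,0,1],[0,0,0,0,0,0,1],[0,0,0,0,0,0,1],[0,0,0,0,0,0,1],[0,0,0,0,0,0,1]]]}}

```text
time_s: 16.18
eef_pos: [0.444, 0.2151, 0.031]
ee_rot: [2.503, 1.897, 0.005]
wrist_force: [-0.1, -0.1, 0.4]
width: 0.418
```

Call:
{"name": "jog_arm", "arguments": {"targets": [[[0,0,0,0,0,0,1],[0,0,-5,0,0,0,1],[0,0,-15,0,0,0,1],[0,0,-25,0,0,0,1],[0,0,-30,0,0,0,1],[0,0,-25,0,0,0,1],[0,0,-15,0,0,0,1],[0,0,0,0,0,0,1],[0,0,0,0,0,0,1],[0,0,0,0,0,0,1]]]}}

```text
time_s: 17.02
eef_pos: [0.4422, 0.2146, 0.1513]
ee_rot: [-2.503, -1.898, 0.0]
wrist_force: [-0.1, -0.4, -1.4]
width: 0.419
```

```bash
python3 -c "
from h import *
go(.6226,-.0584,.140,.096)
print(R.from_euler('z',-.096).apply([.6226-.4435,-.0584-.215,0]))"
```

```text
t 17.02 pos [0.4422 0.2146 0.1513] yaw -0.273 w 0.419 F [-0.1 -0.4 -1.4] q6 0.59
 d [-214.1  247.4   11.3]  level rx,ry [-0.0001 -0.    ]  rz -0.369
[ 0.1521 -0.2893  0.    ]
```

Call:
{"name": "jog_arm", "arguments": {"targets": [[[0,0,0,0,0,-0.12,1],[0,0,0,0,0,-0.12,1],[0,0,0,0,0,-0.1,1],[-15,8,0,0,0,-0.02,1],[-30,16,0,0,0,0,1],[-33,17,0,0,0,0,1],[-33,17,0,0,0,0,1],[-33,17,0,0,0,0,1],[-33,17,0,0,0,0,1],[-33,17,0,0,0,0,1]]]}}

```text
time_s: 17.85
eef_pos: [0.5687, 0.0131, 0.1359]
ee_rot: [-2.08, -2.333, 0.027]
wrist_force: [0.6, 0.7, -0.2]
width: 0.419
```

Call:
{"name": "jog_arm", "arguments": {"targets": [[[-30,16,0,0,0,0,1],[-22,12,0,0,0,0,1],[-12,6,0,0,0,0,1],[-6,3,0,0,0,0,1],[0,0,0,0,0,0,1],[0,0,0,0,0,0,1],[0,0,0,0,0,0,1],[0,0,0,0,0,0,1],[0,0,0,0,0,0,1],[0,0,0,0,0,0,1]]]}}

```text
time_s: 18.68
eef_pos: [0.6124, -0.0565, 0.1249]
ee_rot: [-2.074, -2.322, 0.038]
wrist_force: [0.5, -0.4, -0.5]
width: 0.422
```

```bash
python3 -c "
from h import *
go(.6226,-.0584,.039,.096)"
```

```text
t 18.68 pos [ 0.6124 -0.0565  0.1249] yaw 0.113 w 0.422 F [ 0.5 -0.4 -0.5] q6 -0.3
 d [-3.4 13.1 85.5]  level rx,ry [-0.0369 -0.0045]  rz 0.017
```

Call:
{"name": "jog_arm", "arguments": {"targets": [[[-2,5,0,-0.015,-0.002,0.008,1],[-1,4,0,-0.012,-0.002,0.006,1],[0,1,0,-0.005,0,0,1],[0,0,0,0,0,0,1],[0,0,0,0,0,0,1],[0,0,0,0,0,0,1],[0,0,0,0,0,0,1],[0,0,0,0,0,0,1],[0,0,0,0,0,0,1],[0,0,0,0,0,0,1]]]}}

```text
time_s: 19.52
eef_pos: [0.6236, -0.0574, 0.1255]
ee_rot: [2.109, 2.328, -0.001]
wrist_force: [-0.1, 0.2, -2.0]
width: 0.42
```

```bash
python3 -c "
from h import *
go(.6226,-.0584,.039,.096)"
```

```text
t 19.52 pos [ 0.6236 -0.0574  0.1255] yaw 0.098 w 0.42 F [-0.1  0.2 -2. ] q6 -0.29
 d [-0.8 -1.1 86.5]  level rx,ry [-0.0002  0.0006]  rz 0.002
```

Call:
{"name": "jog_arm", "arguments": {"targets": [[[-0.5,-1,5,0,0,0,1],[0,0,10,0,0,0,1],[0,0,10,0,0,0,1],[0,0,10,0,0,0,1],[0,0,7,0,0,0,1],[0,0,4,0,0,0,1],[0,0,0,0,0,0,1],[0,0,0,0,0,0,1],[0,0,0,0,0,0,1],[0,0,0,0,0,0,1]]]}}

```text
time_s: 20.35
eef_pos: [0.6218, -0.0581, 0.0728]
ee_rot: [-2.108, -2.326, 0.003]
wrist_force: [0.8, -0.4, -1.0]
width: 0.419
```

```bash
python3 -c "
from h import *
go(.6226,-.0584,.039,.096)"
```

```text
t 20.35 pos [ 0.6218 -0.0581  0.0728] yaw 0.098 w 0.419 F [ 0.8 -0.4 -1. ] q6 -0.3
 d [-0.4  0.8 33.8]  level rx,ry [-0.0029 -0.0002]  rz 0.002
```

Call:
{"name": "jog_arm", "arguments": {"targets": [[[0,0.5,4,-0.002,0,0,1],[0,0,6,0,0,0,1],[0,0,6,0,0,0,1],[0,0,5,0,0,0,1],[0,0,4,0,0,0,1],[0,0,2.5,0,0,0,1],[0,0,1.5,0,0,0,1],[0,0,1,0,0,0,1],[0,0,0,0,0,0,1],[0,0,0,0,0,0,1]]]}}

```text
time_s: 21.18
eef_pos: [0.6228, -0.058, 0.0402]
ee_rot: [2.109, 2.328, 0.001]
wrist_force: [-0.0, 0.1, -0.9]
width: 0.418
```

```bash
python3 -c "
from h import *
go(.6226,-.0584,.039,.096)"
```

```text
t 21.18 pos [ 0.6228 -0.058   0.0402] yaw 0.098 w 0.418 F [-0.   0.1 -0.9] q6 -0.3
 d [-0.3 -0.2  1.2]  level rx,ry [0.0007 0.0002]  rz 0.002
```

Touch down, release, lift.

Call:
{"name": "jog_arm", "arguments": {"targets": [[[0,0,1,0,0,0,1],[0,0,0.5,0,0,0,1],[0,0,0.5,0,0,0,1],[0,0,0.5,0,0,0,1],[0,0,0,0,0,0,1],[0,0,0,0,0,0,1],[0,0,0,0,0,0,1],[0,0,0,0,0,0,1],[0,0,0,0,0,0,1],[0,0,0,0,0,0,1]]]}}

```text
time_s: 22.02
eef_pos: [0.6232, -0.0582, 0.0391]
ee_rot: [2.108, 2.326, 0.002]
wrist_force: [-0.6, -0.8, 0.5]
width: 0.419
```

Call:
{"name": "jog_arm", "arguments": {"targets": [[[0,0,0,0,0,0,-0.1],[0,0,0,0,0,0,-0.1],[0,0,0,0,0,0,-0.3],[0,0,0,0,0,0,-0.3],[0,0,0,0,0,0,-0.3],[0,0,-10,0,0,0,-0.3],[0,0,-20,0,0,0,-0.3],[0,0,-30,0,0,0,-0.3],[0,0,-30,0,0,0,-0.3],[0,0,-20,0,0,0,-0.3]]]}}

```text
time_s: 22.85
eef_pos: [0.621, -0.0578, 0.1508]
ee_rot: [-2.106, -2.324, 0.005]
wrist_force: [0.8, 0.3, 0.3]
width: 0.654
```

```bash
python3 -c "
from h import *
go(.562,-.42,.14,.096)"
```

```text
t 22.85 pos [ 0.621  -0.0578  0.1508] yaw 0.098 w 0.654 F [0.8 0.3 0.3] q6 -0.3
 d [-354.7  -94.2   10.8]  level rx,ry [-0.0058 -0.0017]  rz 0.002
```

Call:
{"name": "jog_arm", "arguments": {"targets": [[[-15,-4,0,0,0,0,-0.8],[-30,-8,0,0,0,0,-0.8],[-35,-9,0,0,0,0,-0.8],[-35,-9,0,0,0,0,-0.8],[-35,-9,0,0,0,0,-0.8],[-35,-9,0,0,0,0,-0.8],[-35,-9,0,0,0,0,-0.8],[-35,-9,0,0,0,0,-0.8],[-35,-9,0,0,0,0,-0.8],[-30,-8,0,0,0,0,-0.8]]]}}

```text
time_s: 23.68
eef_pos: [0.5679, -0.3968, 0.1596]
ee_rot: [2.096, 2.335, 0.003]
wrist_force: [0.3, 0.4, 0.5]
width: 0.903
```

Call:
{"name": "jog_arm", "arguments": {"targets": [[[-20,-5,0,0,0,0,-0.8],[-9,-2,0,0,0,0,-0.8],[0,0,0,0,0,0,-0.8],[0,0,0,0,0,0,-0.8],[0,0,0,0,0,0,-0.8],[0,0,0,0,0,0,-0.8],[0,0,0,0,0,0,-0.8],[0,0,0,0,0,0,-0.8],[0,0,0,0,0,0,-0.8],[0,0,0,0,0,0,-0.8]]]}}

```text
time_s: 24.52
eef_pos: [0.5613, -0.429, 0.1587]
ee_rot: [2.1, 2.335, 0.003]
wrist_force: [-0.9, -1.1, 0.9]
width: 0.9
```

```bash
python3 -c "
from h import *
go(.562,-.42,.035,.096)"
```

```text
t 24.52 pos [ 0.5613 -0.429   0.1587] yaw 0.106 w 0.9 F [-0.9 -1.1  0.9] q6 -0.85
 d [  8.9   1.4 123.7]  level rx,ry [ 0.0025 -0.0001]  rz 0.01
```

```bash
cat >> h.py <<'E'
def wrist_ov(fn,circs,crop=None):
    from workcell import arm,imaging
    s=arm.get_state();d=imaging.get_image("wrist");im=d["pixels"][:,:,::-1].copy()
    Tt=np.eye(4);Tt[:3,:3]=R.from_rotvec(s["ee_rot"]).as_matrix();Tt[:3,3]=s["eef_pos"];T=Tt@d["mount"]
    t=np.linspace(0,6.28,40)
    for x,y,r,z in circs:cv2.polylines(im,[np.int32(proj(np.c_[x+r*np.cos(t),y+r*np.sin(t),0*t+z],d["K"],d["distortion"],T))],True,(0,0,255),1)
    t=imaging.get_image("top")["pixels"][125:245,205:445,::-1]
    cv2.imwrite(fn,np.vstack([cv2.resize(im[:420],(480,315)),cv2.resize(t,(480,240),interpolation=cv2.INTER_CUBIC)]))
E
python3 -c "
from h import *
wrist_ov('pics/w2.png',[(.562,-.4197,.029,.085)])"
```

```text
(no output)
```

View pics/w2.png

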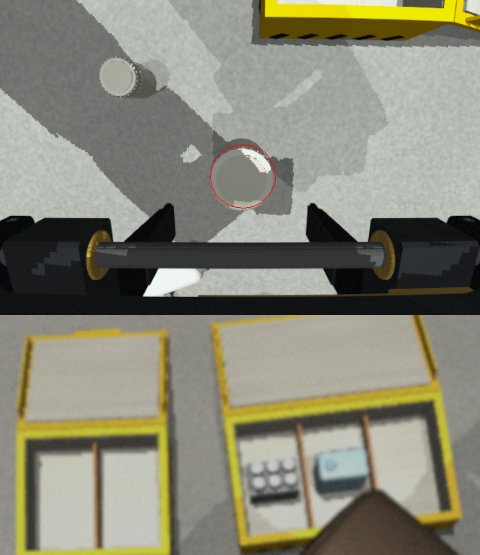

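The jar outline fits, and the brick and rack stand in the middle and +y compartments. Descend on the large jar.

Call:
{"name": "jog_arm", "arguments": {"targets": [[[5,1,5,0.002,0,0.005,-0.8],[3,0.5,12,0,0,0,-0.8],[0,0,15,0,0,0,-0.8],[0,0,15,0,0,0,-0.8],[0,0,10,0,0,0,-0.8],[0,0,5,0,0,0,-0.8],[0,0,0,0,0,0,-0.8],[0,0,0,0,0,0,-0.8],[0,0,0,0,0,0,-0.8],[0,0,0,0,0,0,-0.8]]]}}

```text
time_s: 25.45
eef_pos: [0.5626, -0.4193, 0.0942]
ee_rot: [2.108, 2.327, 0.0]
wrist_force: [0.6, -0.3, 0.7]
width: 0.899
```

```bash
python3 -c "
from h import *
go(.562,-.42,.035,.096)"
```

```text
t 25.45 pos [ 0.5626 -0.4193  0.0942] yaw 0.099 w 0.899 F [ 0.6 -0.3  0.7] q6 -0.83
 d [-0.5 -0.8 59.2]  level rx,ry [0.0013 0.0013]  rz 0.003
```

Call:
{"name": "jog_arm", "arguments": {"targets": [[[0,-0.5,5,0,0,0,-0.8],[0,0,10,0,0,0,-0.8],[0,0,14,0,0,0,-0.8],[0,0,14,0,0,0,-0.8],[0,0,8,0,0,0,-0.8],[0,0,4,0,0,0,-0.8],[0,0,0,0,0,0,-0.8],[0,0,0,0,0,0,-0.8],[0,0,0,0,0,0,-0.8],[0,0,0,0,0,0,-0.8]]]}}

```text
time_s: 26.28
eef_pos: [0.563, -0.4206, 0.0375]
ee_rot: [2.105, 2.323, 0.0]
wrist_force: [0.2, -0.5, 0.5]
width: 0.901
```

Call:
{"name": "jog_arm", "arguments": {"targets": [[[0,0,0,0,0,0,1],[0,0,0,0,0,0,1],[0,0,0,0,0,0,1],[0,0,0,0,0,0,1],[0,0,0,0,0,0,1],[0,0,0,0,0,0,1],[0,0,0,0,0,0,1],[0,0,0,0,0,0,1],[0,0,0,0,0,0,1],[0,0,0,0,0,0,1]]]}}

```text
time_s: 27.12
eef_pos: [0.5635, -0.4211, 0.0395]
ee_rot: [2.103, 2.321, 0.0]
wrist_force: [-0.4, -0.6, -0.1]
width: 0.61
```

Call:
{"name": "jog_arm", "arguments": {"targets": [[[0,0,0,0,0,0,1],[0,0,-5,0,0,0,1],[0,0,-15,0,0,0,1],[0,0,-25,0,0,0,1],[0,0,-30,0,0,0,1],[0,0,-25,0,0,0,1],[0,0,-15,0,0,0,1],[0,0,0,0,0,0,1],[0,0,0,0,0,0,1],[0,0,0,0,0,0,1]]]}}

```text
time_s: 27.95
eef_pos: [0.5618, -0.4194, 0.1588]
ee_rot: [2.106, 2.324, 0.0]
wrist_force: [0.1, 0.4, -1.9]
width: 0.61
```

```bash
python3 -c "
from h import *
go(.6388,-.2256,.14,.096)"
```

```text
t 27.95 pos [ 0.5618 -0.4194  0.1588] yaw 0.098 w 0.61 F [ 0.1  0.4 -1.9] q6 -0.83
 d [185.4  95.6  18.4]  level rx,ry [0.0037 0.0039]  rz 0.002
```

Call:
{"name": "jog_arm", "arguments": {"targets": [[[10,5,0,0.002,0.002,0,1],[20,10,0,0,0,0,1],[30,15,0,0,0,0,1],[32,17,0,0,0,0,1],[32,17,0,0,0,0,1],[28,15,0,0,0,0,1],[18,10,0,0,0,0,1],[8,4,0,0,0,0,1],[0,0,0,0,0,0,1],[0,0,0,0,0,0,1]]]}}

```text
time_s: 28.78
eef_pos: [0.6364, -0.2187, 0.1446]
ee_rot: [-2.1, -2.312, 0.006]
wrist_force: [-0.1, -0.8, -0.3]
width: 0.608
```

```bash
python3 -c "
from h import *
go(.6388,-.2256,.0475,.096)"
```

```text
t 28.78 pos [ 0.6364 -0.2187  0.1446] yaw 0.096 w 0.608 F [-0.1 -0.8 -0.3] q6 -0.53
 d [-8.2  3.3 97. ]  level rx,ry [-0.0152 -0.0107]  rz 0.0
```

Call:
{"name": "jog_arm", "arguments": {"targets": [[[-4,1,0,-0.006,-0.004,0,1],[-2.5,0.5,0,-0.005,-0.003,0,1],[-1,0,0,0,0,0,1],[0,0,0,0,0,0,1],[0,0,6,0,0,0,1],[0,0,10,0,0,0,1],[0,0,8,0,0,0,1],[0,0,4,0,0,0,1],[0,0,0,0,0,0,1],[0,0,0,0,0,0,1]]]}}

```text
time_s: 29.62
eef_pos: [0.6356, -0.233, 0.1115]
ee_rot: [-2.116, -2.313, 0.003]
wrist_force: [-0.2, 0.4, -1.1]
width: 0.608
```

```bash
python3 -c "
from h import *
go(.6388,-.2256,.0475,.096)"
```

```text
t 29.62 pos [ 0.6356 -0.233   0.1115] yaw 0.089 w 0.608 F [-0.2  0.4 -1.1] q6 -0.54
 d [ 6.8  4.2 64. ]  level rx,ry [-0.0058 -0.0036]  rz -0.007
```

Call:
{"name": "jog_arm", "arguments": {"targets": [[[4,2.5,0,-0.004,-0.002,-0.004,1],[3,1.5,0,-0.002,-0.001,-0.003,1],[0,0,0,0,0,0,1],[0,0,0,0,0,0,1],[0,0,0,0,0,0,1],[0,0,0,0,0,0,1],[0,0,0,0,0,0,1],[0,0,0,0,0,0,1],[0,0,0,0,0,0,1],[0,0,0,0,0,0,1]]]}}

```text
time_s: 30.45
eef_pos: [0.6401, -0.2244, 0.1128]
ee_rot: [2.109, 2.326, 0.002]
wrist_force: [-0.5, 0.5, -1.1]
width: 0.61
```

```bash
python3 -c "
from h import *
go(.6388,-.2256,.0475,.096)"
```

```text
t 30.45 pos [ 0.6401 -0.2244  0.1128] yaw 0.098 w 0.61 F [-0.5  0.5 -1.1] q6 -0.53
 d [-1.  -1.6 65.3]  level rx,ry [0.0027 0.0006]  rz 0.002
```

Call:
{"name": "jog_arm", "arguments": {"targets": [[[-0.5,-1,4,0.002,0,0,1],[0,0,8,0,0,0,1],[0,0,8,0,0,0,1],[0,0,6,0,0,0,1],[0,0,4,0,0,0,1],[0,0,2,0,0,0,1],[0,0,0,0,0,0,1],[0,0,0,0,0,0,1],[0,0,0,0,0,0,1],[0,0,0,0,0,0,1]]]}}

```text
time_s: 31.28
eef_pos: [0.6386, -0.2251, 0.0759]
ee_rot: [-2.11, -2.326, 0.001]
wrist_force: [-0.7, 0.5, -2.3]
width: 0.606
```

```bash
python3 -c "
from h import *
go(.6388,-.2256,.0475,.096)"
```

```text
t 31.28 pos [ 0.6386 -0.2251  0.0759] yaw 0.098 w 0.606 F [-0.7  0.5 -2.3] q6 -0.53
 d [-0.5  0.2 28.4]  level rx,ry [-0.0013 -0.0004]  rz 0.002
```

Call:
{"name": "jog_arm", "arguments": {"targets": [[[0,0,4,0,0,0,1],[0,0,6,0,0,0,1],[0,0,6,0,0,0,1],[0,0,4,0,0,0,1],[0,0,3,0,0,0,1],[0,0,2,0,0,0,1],[0,0,1,0,0,0,1],[0,0,0,0,0,0,1],[0,0,0,0,0,0,1],[0,0,0,0,0,0,1]]]}}

```text
time_s: 32.12
eef_pos: [0.6389, -0.2252, 0.0478]
ee_rot: [2.11, 2.327, -0.0]
wrist_force: [-0.1, -0.5, -1.2]
width: 0.608
```

```bash
python3 -c "
from h import *
go(.6388,-.2256,.0475,.096)"
```

```text
t 32.12 pos [ 0.6389 -0.2252  0.0478] yaw 0.098 w 0.608 F [-0.1 -0.5 -1.2] q6 -0.53
 d [-0.4 -0.1  0.3]  level rx,ry [-0.0002  0.0002]  rz 0.002
```

Call:
{"name": "jog_arm", "arguments": {"targets": [[[0,0,0.8,0,0,0,1],[0,0,0.5,0,0,0,1],[0,0,0.5,0,0,0,1],[0,0,0.5,0,0,0,1],[0,0,0,0,0,0,1],[0,0,0,0,0,0,1],[0,0,0,0,0,0,1],[0,0,0,0,0,0,1],[0,0,0,0,0,0,1],[0,0,0,0,0,0,1]]]}}

```text
time_s: 32.95
eef_pos: [0.6391, -0.2252, 0.0476]
ee_rot: [2.109, 2.326, 0.0]
wrist_force: [-0.9, 0.4, 2.3]
width: 0.609
```

Call:
{"name": "jog_arm", "arguments": {"targets": [[[0,0,0,0,0,0,-0.5],[0,0,0,0,0,0,-0.6],[0,0,0,0,0,0,-0.6],[0,0,0,0,0,0,-0.6],[0,0,0,0,0,0,-0.6],[0,0,-10,0,0,0,-0.6],[0,0,-20,0,0,0,-0.6],[0,0,-30,0,0,0,-0.6],[0,0,-30,0,0,0,-0.6],[0,0,-20,0,0,0,-0.6]]]}}

```text
time_s: 33.78
eef_pos: [0.6372, -0.2245, 0.158]
ee_rot: [-2.106, -2.322, 0.004]
wrist_force: [-0.2, 0.5, -0.3]
width: 0.801
```

```bash
python3 -c "
from h import *
go(.4425,-.341,.15,.013)
print(R.from_euler('z',-.013).apply([.4425-.639,-.341+.225,0]))"
```

```text
t 33.78 pos [ 0.6372 -0.2245  0.158 ] yaw 0.097 w 0.801 F [-0.2  0.5 -0.3] q6 -0.53
 d [ -97.1 -205.1    9. ]  level rx,ry [-0.0067 -0.0036]  rz 0.084
[-0.198  -0.1134  0.    ]
```

Call:
{"name": "jog_arm", "arguments": {"targets": [[[0,0,0,-0.003,-0.002,0.05,-0.5],[-5,-10,0,0,0,0.03,-0.5],[-12,-22,0,0,0,0,-0.5],[-19,-32,0,0,0,0,-0.5],[-19,-32,0,0,0,0,-0.5],[-19,-32,0,0,0,0,-0.5],[-16,-28,0,0,0,0,-0.5],[-13,-21,0,0,0,0,-0.5],[-7,-12,0,0,0,0,-0.5],[-3,-5,0,0,0,0,-0.5]]]}}

```text
time_s: 34.62
eef_pos: [0.4335, -0.3443, 0.1657]
ee_rot: [2.2, 2.236, 0.002]
wrist_force: [0.3, -0.4, 0.2]
width: 0.749
```

Call:
{"name": "jog_arm", "arguments": {"targets": [[[0,0,0,0,0,0,-0.5],[0,0,0,0,0,0,-0.5],[0,0,0,0,0,0,-0.5],[0,0,0,0,0,0,-0.5],[0,0,0,0,0,0,-0.5],[0,0,0,0,0,0,-0.5],[0,0,0,0,0,0,-0.5],[0,0,0,0,0,0,-0.5],[0,0,0,0,0,0,-0.5],[0,0,0,0,0,0,-0.5]]]}}

```text
time_s: 35.45
eef_pos: [0.4351, -0.3423, 0.1654]
ee_rot: [2.198, 2.24, 0.003]
wrist_force: [0.5, -0.0, 0.5]
width: 0.748
```

```bash
python3 -c "
from h import *
go(.4425,-.341,.025,.013)"
```

```text
t 35.45 pos [ 0.4351 -0.3423  0.1654] yaw 0.019 w 0.748 F [ 0.5 -0.   0.5] q6 -0.81
 d [  1.4   6.9 140.4]  level rx,ry [0.0036 0.0012]  rz 0.006
```

Call:
{"name": "jog_arm", "arguments": {"targets": [[[0.5,4,5,0.002,0.001,0.004,-0.5],[0.5,2,12,0.001,0,0,-0.5],[0,0,16,0,0,0,-0.5],[0,0,16,0,0,0,-0.5],[0,0,14,0,0,0,-0.5],[0,0,8,0,0,0,-0.5],[0,0,4,0,0,0,-0.5],[0,0,0,0,0,0,-0.5],[0,0,0,0,0,0,-0.5],[0,0,0,0,0,0,-0.5]]]}}

```text
time_s: 36.28
eef_pos: [0.4426, -0.3407, 0.0827]
ee_rot: [-2.205, -2.236, 0.0]
wrist_force: [-0.8, 0.2, 1.0]
width: 0.751
```

```bash
python3 -c "
from h import *
go(.4425,-.341,.025,.013)"
```

```text
t 36.28 pos [ 0.4426 -0.3407  0.0827] yaw 0.014 w 0.751 F [-0.8  0.2  1. ] q6 -0.79
 d [-0.4 -0.1 57.7]  level rx,ry [-0.0005 -0.0004]  rz 0.001
```

Call:
{"name": "jog_arm", "arguments": {"targets": [[[0,0,5,0,0,0,-0.5],[0,0,10,0,0,0,-0.5],[0,0,14,0,0,0,-0.5],[0,0,14,0,0,0,-0.5],[0,0,8,0,0,0,-0.5],[0,0,3,0,0,0,-0.5],[0,0,0,0,0,0,-0.5],[0,0,0,0,0,0,-0.5],[0,0,0,0,0,0,1],[0,0,0,0,0,0,1]]]}}

```text
time_s: 37.12
eef_pos: [0.444, -0.3421, 0.0276]
ee_rot: [2.202, 2.232, 0.0]
wrist_force: [0.1, 0.4, -0.0]
width: 0.66
```

Call:
{"name": "jog_arm", "arguments": {"targets": [[[0,0,0,0,0,0,1],[0,0,0,0,0,0,1],[0,0,0,0,0,0,1],[0,0,0,0,0,0,1],[0,0,0,0,0,0,1],[0,0,0,0,0,0,1],[0,0,0,0,0,0,1],[0,0,0,0,0,0,1],[0,0,0,0,0,0,1],[0,0,0,0,0,0,1]]]}}

```text
time_s: 37.95
eef_pos: [0.4445, -0.3425, 0.0292]
ee_rot: [2.2, 2.23, 0.0]
wrist_force: [0.4, -0.5, -0.9]
width: 0.353
```

Call:
{"name": "jog_arm", "arguments": {"targets": [[[0,0,0,0,0,0,1],[0,0,-5,0,0,0,1],[0,0,-15,0,0,0,1],[0,0,-25,0,0,0,1],[0,0,-30,0,0,0,1],[0,0,-25,0,0,0,1],[0,0,-15,0,0,0,1],[0,0,0,0,0,0,1],[0,0,0,0,0,0,1],[0,0,0,0,0,0,1]]]}}

```text
time_s: 38.78
eef_pos: [0.4431, -0.3411, 0.1501]
ee_rot: [2.201, 2.232, 0.0]
wrist_force: [-0.4, -0.7, -1.5]
width: 0.355
```

```bash
python3 -c "
from h import *
go(.6066,.1172,.14,.013)"
```

```text
t 38.78 pos [ 0.4431 -0.3411  0.1501] yaw 0.014 w 0.355 F [-0.4 -0.7 -1.5] q6 -0.79
 d [456.1 169.8   8.7]  level rx,ry [0.0048 0.0048]  rz 0.001
```

Call:
{"name": "jog_arm", "arguments": {"targets": [[[0,0,-15,0.003,0.003,0,1],[10,4,-20,0,0,0,1],[22,8,-10,0,0,0,1],[33,12.5,0,0,0,0,1],[33,12.5,0,0,0,0,1],[33,12.5,0,0,0,0,1],[33,12.5,0,0,0,0,1],[33,12.5,0,0,0,0,1],[33,12.5,0,0,0,0,1],[33,12.5,0,0,0,0,1]]]}}

```text
time_s: 39.62
eef_pos: [0.538, -0.0703, 0.1845]
ee_rot: [-2.207, -2.213, 0.008]
wrist_force: [0.6, 0.3, 0.2]
width: 0.354
```

Call:
{"name": "jog_arm", "arguments": {"targets": [[[33,12.5,0,0,0,0,1],[33,12.5,0,0,0,0,1],[33,12.5,0,0,0,0,1],[33,12.5,0,0,0,0,1],[28,10,0,0,0,0,1],[18,7,0,0,0,0,1],[9,3,0,0,0,0,1],[3,1,0,0,0,0,1],[0,0,0,0,0,0,1],[0,0,0,0,0,0,1]]]}}

```text
time_s: 40.45
eef_pos: [0.6072, 0.1359, 0.1701]
ee_rot: [-2.19, -2.21, 0.03]
wrist_force: [-1.0, -0.3, -0.6]
width: 0.357
```

Call:
{"name": "jog_arm", "arguments": {"targets": [[[0,0,0,0,0,0,1],[0,0,0,0,0,0,1],[0,0,0,0,0,0,1],[0,0,0,0,0,0,1],[0,0,0,0,0,0,1],[0,0,0,0,0,0,1],[0,0,0,0,0,0,1],[0,0,0,0,0,0,1],[0,0,0,0,0,0,1],[0,0,0,0,0,0,1]]]}}

```text
time_s: 41.28
eef_pos: [0.6067, 0.1306, 0.1709]
ee_rot: [-2.197, -2.204, 0.03]
wrist_force: [0.3, 0.4, -0.2]
width: 0.351
```

```bash
python3 -c "
from h import *
go(.6066,.1172,.037,.013)"
```

```text
t 41.28 pos [0.6067 0.1306 0.1709] yaw 0.003 w 0.351 F [ 0.3  0.4 -0.2] q6 0.09
 d [-14.4   4.5 133.7]  level rx,ry [-0.0346 -0.0075]  rz -0.01
```

Call:
{"name": "jog_arm", "arguments": {"targets": [[[-6,0,0,-0.012,-0.003,-0.005,1],[-5,0,0,-0.012,-0.003,-0.004,1],[-2,0,0,-0.008,-0.001,0,1],[0,0,0,0,0,0,1],[0,0,0,0,0,0,1],[0,0,0,0,0,0,1],[0,0,0,0,0,0,1],[0,0,0,0,0,0,1],[0,0,0,0,0,0,1],[0,0,0,0,0,0,1]]]}}

```text
time_s: 42.12
eef_pos: [0.6067, 0.1163, 0.1708]
ee_rot: [2.206, 2.236, 0.001]
wrist_force: [-0.8, -0.3, 0.5]
width: 0.354
```

```bash
python3 -c "
from h import *
go(.6066,.1172,.037,.013)"
```

```text
t 42.12 pos [0.6067 0.1163 0.1708] yaw 0.014 w 0.354 F [-0.8 -0.3  0.5] q6 0.07
 d [  0.9  -0.2 133.8]  level rx,ry [0.001  0.0001]  rz 0.001
```

Level and centred; descend.

Call:
{"name": "jog_arm", "arguments": {"targets": [[[0.5,0,5,0,0,0,1],[0,0,12,0,0,0,1],[0,0,15,0,0,0,1],[0,0,15,0,0,0,1],[0,0,15,0,0,0,1],[0,0,10,0,0,0,1],[0,0,5,0,0,0,1],[0,0,2,0,0,0,1],[0,0,0,0,0,0,1],[0,0,0,0,0,0,1]]]}}

```text
time_s: 42.95
eef_pos: [0.6074, 0.1175, 0.0874]
ee_rot: [2.204, 2.236, 0.003]
wrist_force: [-0.7, 0.5, -0.4]
width: 0.351
```

```bash
python3 -c "
from h import *
go(.6066,.1172,.037,.013)"
```

```text
t 42.95 pos [0.6074 0.1175 0.0874] yaw 0.014 w 0.351 F [-0.7  0.5 -0.4] q6 0.07
 d [-0.3 -1.  50.4]  level rx,ry [ 0.0027 -0.0001]  rz 0.001
```

Call:
{"name": "jog_arm", "arguments": {"targets": [[[0,-0.5,4,0.002,0,0,1],[0,0,8,0,0,0,1],[0,0,9,0,0,0,1],[0,0,9,0,0,0,1],[0,0,7,0,0,0,1],[0,0,5,0,0,0,1],[0,0,3,0,0,0,1],[0,0,2,0,0,0,1],[0,0,1,0,0,0,1],[0,0,0,0,0,0,1]]]}}

```text
time_s: 43.78
eef_pos: [0.6079, 0.1179, 0.0372]
ee_rot: [2.204, 2.236, 0.005]
wrist_force: [-0.3, 0.6, -1.5]
width: 0.353
```

```bash
python3 -c "
from h import *
go(.6066,.1172,.037,.013)"
```

```text
t 43.78 pos [0.6079 0.1179 0.0372] yaw 0.014 w 0.353 F [-0.3  0.6 -1.5] q6 0.07
 d [-0.7 -1.3  0.2]  level rx,ry [ 0.0036 -0.0006]  rz 0.001
```

Call:
{"name": "jog_arm", "arguments": {"targets": [[[0,0,0.8,0,0,0,1],[0,0,0.5,0,0,0,1],[0,0,0.5,0,0,0,1],[0,0,0.5,0,0,0,1],[0,0,0,0,0,0,1],[0,0,0,0,0,0,1],[0,0,0,0,0,0,1],[0,0,0,0,0,0,1],[0,0,0,0,0,0,1],[0,0,0,0,0,0,1]]]}}

```text
time_s: 44.62
eef_pos: [0.6084, 0.118, 0.037]
ee_rot: [2.203, 2.235, 0.007]
wrist_force: [0.1, 0.3, 1.3]
width: 0.353
```

Call:
{"name": "jog_arm", "arguments": {"targets": [[[0,0,0,0,0,0,-0.1],[0,0,0,0,0,0,-0.3],[0,0,0,0,0,0,-0.3],[0,0,0,0,0,0,-0.3],[0,0,0,0,0,0,-0.3],[0,0,-10,0,0,0,-0.3],[0,0,-20,0,0,0,-0.3],[0,0,-30,0,0,0,-0.3],[0,0,-35,0,0,0,-0.3],[0,0,-30,0,0,0,-0.3]]]}}

```text
time_s: 45.45
eef_pos: [0.6048, 0.1175, 0.1617]
ee_rot: [-2.202, -2.234, 0.008]
wrist_force: [0.5, -0.2, 0.3]
width: 0.651
```

Call:
{"name": "jog_arm", "arguments": {"targets": [[[8,-6,0,0,0,0,-0.5],[20,-14,0,0,0,0,-0.5],[30,-20,0,0,0,0,-0.5],[32,-21,0,0,0,0,-0.5],[32,-21,0,0,0,0,-0.5],[32,-21,0,0,0,0,-0.5],[30,-20,0,0,0,0,-0.5],[22,-15,0,0,0,0,-0.5],[14,-10,0,0,0,0,-0.5],[6,-4,0,0,0,0,-0.5]]]}}

```text
time_s: 46.28
eef_pos: [0.4457, 0.3494, 0.1747]
ee_rot: [2.207, 2.226, 0.017]
wrist_force: [-0.5, -0.2, 0.1]
width: 0.748
```

Call:
{"name": "jog_arm", "arguments": {"targets": [[[0,0,0,0,0,0,-0.5],[0,0,0,0,0,0,-0.5],[0,0,0,0,0,0,-0.5],[0,0,0,0,0,0,-0.5],[0,0,0,0,0,0,-0.5],[0,0,0,0,0,0,-0.5],[0,0,0,0,0,0,-0.5],[0,0,0,0,0,0,-0.5],[0,0,0,0,0,0,-0.5],[0,0,0,0,0,0,-0.5]]]}}

```text
time_s: 47.12
eef_pos: [0.4482, 0.3461, 0.1752]
ee_rot: [2.211, 2.222, 0.017]
wrist_force: [-0.6, 0.2, 0.2]
width: 0.75
```

```bash
python3 -c "
from h import *
go(.4477,.3525,.025,.013)
wrist_ov('pics/w3.png',[(.4477,.3525,.022,.058)])"
```

```text
t 47.12 pos [0.4482 0.3461 0.1752] yaw 0.005 w 0.75 F [-0.6  0.2  0.2] q6 0.54
 d [  6.   -2.4 150.2]  level rx,ry [ 0.0128 -0.0026]  rz -0.008
```

View pics/w3.png

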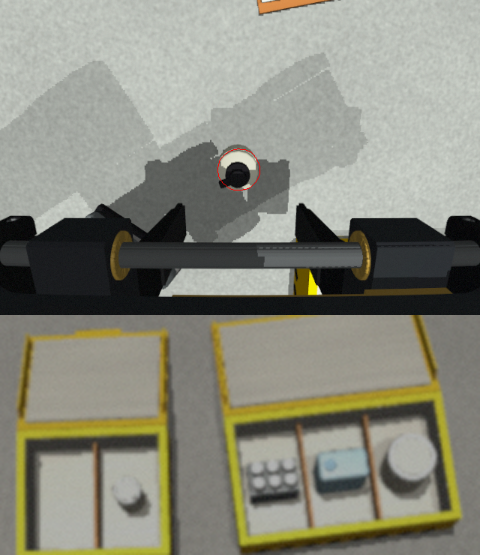

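The spout is visible at (222,184), so this is the pump bottle. The large jar, brick, rack and small jar all stand in their compartments. Grasp the pump bottle.

Call:
{"name": "jog_arm", "arguments": {"targets": [[[3,-1.5,0,0.007,-0.001,-0.004,-0.5],[3,-1,0,0.004,-0.001,-0.003,-0.5],[0,0,0,0,0,0,-0.5],[0,0,10,0,0,0,-0.5],[0,0,15,0,0,0,-0.5],[0,0,15,0,0,0,-0.5],[0,0,12,0,0,0,-0.5],[0,0,6,0,0,0,-0.5],[0,0,0,0,0,0,-0.5],[0,0,0,0,0,0,-0.5]]]}}

```text
time_s: 48.05
eef_pos: [0.4447, 0.3536, 0.1121]
ee_rot: [2.205, 2.238, 0.001]
wrist_force: [0.3, 0.0, -0.0]
width: 0.752
```

```bash
python3 -c "
from h import *
go(.4477,.3525,.022,.013)"
```

```text
t 48.05 pos [0.4447 0.3536 0.1121] yaw 0.015 w 0.752 F [ 0.3  0.  -0. ] q6 0.54
 d [-1.1  2.9 90.1]  level rx,ry [ 0.0006 -0.0005]  rz 0.002
```

Call:
{"name": "jog_arm", "arguments": {"targets": [[[-0.5,2,5,0,0,0,-0.5],[0,1,12,0,0,0,-0.5],[0,0,15,0,0,0,-0.5],[0,0,15,0,0,0,-0.5],[0,0,15,0,0,0,-0.5],[0,0,12,0,0,0,-0.5],[0,0,7,0,0,0,-0.5],[0,0,3,0,0,0,-0.5],[0,0,0,0,0,0,-0.5],[0,0,0,0,0,0,-0.5]]]}}

```text
time_s: 48.88
eef_pos: [0.4505, 0.3539, 0.0234]
ee_rot: [2.204, 2.236, 0.011]
wrist_force: [-0.1, 0.1, -0.6]
width: 0.746
```

```bash
python3 -c "
from h import *
go(.4477,.3525,.022,.013)"
```

```text
t 48.88 pos [0.4505 0.3539 0.0234] yaw 0.014 w 0.746 F [-0.1  0.1 -0.6] q6 0.54
 d [-1.4 -2.8  1.4]  level rx,ry [ 0.0064 -0.0038]  rz 0.001
```

Call:
{"name": "jog_arm", "arguments": {"targets": [[[-1,-2,0,0.004,-0.003,0,-0.5],[0,-0.5,0,0.002,0,0,-0.5],[0,0,0,0,0,0,1],[0,0,0,0,0,0,1],[0,0,0,0,0,0,1],[0,0,0,0,0,0,1],[0,0,0,0,0,0,1],[0,0,0,0,0,0,1],[0,0,0,0,0,0,1],[0,0,0,0,0,0,1]]]}}

```text
time_s: 49.72
eef_pos: [0.4487, 0.3535, 0.0262]
ee_rot: [2.205, 2.237, 0.007]
wrist_force: [0.2, -0.3, -1.2]
width: 0.458
```

Call:
{"name": "jog_arm", "arguments": {"targets": [[[0,0,0,0,0,0,1],[0,0,0,0,0,0,1],[0,0,-5,0,0,0,1],[0,0,-15,0,0,0,1],[0,0,-25,0,0,0,1],[0,0,-30,0,0,0,1],[0,0,-25,0,0,0,1],[0,0,-15,0,0,0,1],[0,0,0,0,0,0,1],[0,0,0,0,0,0,1]]]}}

```text
time_s: 50.55
eef_pos: [0.4475, 0.3526, 0.1466]
ee_rot: [-2.205, -2.237, -0.002]
wrist_force: [-0.0, 0.7, -0.7]
width: 0.458
```

```bash
python3 -c "
from h import *
go(.6056,.2012,.15,.013)"
```

```text
t 50.55 pos [0.4475 0.3526 0.1466] yaw 0.014 w 0.458 F [-0.   0.7 -0.7] q6 0.54
 d [-153.6  155.9   -3.4]  level rx,ry [ 0.0009 -0.0012]  rz 0.001
```

Call:
{"name": "jog_arm", "arguments": {"targets": [[[-6,6,-10,0,0,0,1],[-14,14,-10,0,0,0,1],[-22,22,0,0,0,0,1],[-26,26,0,0,0,0,1],[-26,26,0,0,0,0,1],[-24,25,0,0,0,0,1],[-18,18,0,0,0,0,1],[-10,10,0,0,0,0,1],[-4,4,0,0,0,0,1],[0,0,0,0,0,0,1]]]}}

```text
time_s: 51.38
eef_pos: [0.6063, 0.1939, 0.1604]
ee_rot: [-2.198, -2.236, 0.017]
wrist_force: [-0.4, -0.1, -0.4]
width: 0.46
```

Call:
{"name": "jog_arm", "arguments": {"targets": [[[0,0,0,0,0,0,1],[0,0,0,0,0,0,1],[0,0,0,0,0,0,1],[0,0,0,0,0,0,1],[0,0,0,0,0,0,1],[0,0,0,0,0,0,1],[0,0,0,0,0,0,1],[0,0,0,0,0,0,1],[0,0,0,0,0,0,1],[0,0,0,0,0,0,1]]]}}

```text
time_s: 52.22
eef_pos: [0.6019, 0.1993, 0.1605]
ee_rot: [-2.19, -2.242, 0.019]
wrist_force: [0.4, -0.0, -1.4]
width: 0.462
```

```bash
python3 -c "
from h import *
go(.6056,.2012,.034,.013)"
```

```text
t 52.22 pos [0.6019 0.1993 0.1605] yaw 0.024 w 0.462 F [ 0.4 -0.  -1.4] q6 0.19
 d [  2.2   5.6 126.5]  level rx,ry [-0.0142  0.0032]  rz 0.011
```

Call:
{"name": "jog_arm", "arguments": {"targets": [[[1,2,0,-0.008,0.002,0.005,1],[0.5,1.5,0,-0.005,0.001,0.004,1],[0,0,0,0,0,0,1],[0,0,0,0,0,0,1],[0,0,8,0,0,0,1],[0,0,12,0,0,0,1],[0,0,12,0,0,0,1],[0,0,6,0,0,0,1],[0,0,0,0,0,0,1],[0,0,0,0,0,0,1]]]}}

```text
time_s: 53.05
eef_pos: [0.6053, 0.2006, 0.1174]
ee_rot: [-2.206, -2.235, 0.002]
wrist_force: [-0.5, -0.4, -0.8]
width: 0.457
```

```bash
python3 -c "
from h import *
go(.6056,.2012,.034,.013)"
```

```text
t 53.05 pos [0.6053 0.2006 0.1174] yaw 0.013 w 0.457 F [-0.5 -0.4 -0.8] q6 0.2
 d [ 0.7  0.4 83.4]  level rx,ry [-0.0013  0.0003]  rz 0.0
```

Call:
{"name": "jog_arm", "arguments": {"targets": [[[0.4,0,5,0,0,0,1],[0,0,10,0,0,0,1],[0,0,10,0,0,0,1],[0,0,10,0,0,0,1],[0,0,7,0,0,0,1],[0,0,4,0,0,0,1],[0,0,2,0,0,0,1],[0,0,0,0,0,0,1],[0,0,0,0,0,0,1],[0,0,0,0,0,0,1]]]}}

```text
time_s: 53.88
eef_pos: [0.6054, 0.201, 0.0641]
ee_rot: [-2.206, -2.235, 0.002]
wrist_force: [0.2, 0.2, -1.8]
width: 0.463
```

```bash
python3 -c "
from h import *
go(.6056,.2012,.034,.013)"
```

```text
t 53.88 pos [0.6054 0.201  0.0641] yaw 0.013 w 0.463 F [ 0.2  0.2 -1.8] q6 0.2
 d [ 0.2  0.2 30.1]  level rx,ry [-0.0012  0.0003]  rz 0.0
```

Call:
{"name": "jog_arm", "arguments": {"targets": [[[0,0,4,0,0,0,1],[0,0,6,0,0,0,1],[0,0,6,0,0,0,1],[0,0,4,0,0,0,1],[0,0,3,0,0,0,1],[0,0,2,0,0,0,1],[0,0,1.5,0,0,0,1],[0,0,1,0,0,0,1],[0,0,0,0,0,0,1],[0,0,0,0,0,0,1]]]}}

```text
time_s: 54.72
eef_pos: [0.6059, 0.2011, 0.0344]
ee_rot: [2.207, 2.236, 0.0]
wrist_force: [-0.4, -0.4, -0.8]
width: 0.46
```

Call:
{"name": "jog_arm", "arguments": {"targets": [[[0,0,0.8,0,0,0,1],[0,0,0.5,0,0,0,1],[0,0,0.5,0,0,0,1],[0,0,0.5,0,0,0,1],[0,0,0.5,0,0,0,1],[0,0,0,0,0,0,1],[0,0,0,0,0,0,1],[0,0,0,0,0,0,1],[0,0,0,0,0,0,1],[0,0,0,0,0,0,1]]]}}

```text
time_s: 55.55
eef_pos: [0.6062, 0.2012, 0.0342]
ee_rot: [2.206, 2.235, 0.003]
wrist_force: [-0.9, -0.2, 2.1]
width: 0.456
```

Contact with the floor; release, lift, and clear the view.

Call:
{"name": "jog_arm", "arguments": {"targets": [[[0,0,0,0,0,0,-0.2],[0,0,0,0,0,0,-0.4],[0,0,0,0,0,0,-0.4],[0,0,0,0,0,0,-0.4],[0,0,0,0,0,0,-0.4],[0,0,-10,0,0,0,-0.4],[0,0,-20,0,0,0,-0.4],[0,0,-30,0,0,0,-0.4],[0,0,-35,0,0,0,-0.4],[0,0,-30,0,0,0,-0.4]]]}}

```text
time_s: 56.38
eef_pos: [0.6033, 0.2005, 0.1587]
ee_rot: [-2.203, -2.232, 0.013]
wrist_force: [0.5, 0.4, -0.2]
width: 0.701
```

Call:
{"name": "jog_arm", "arguments": {"targets": [[[10,0,-10,0,0,0,-0.4],[25,-5,-10,0,0,0,-0.4],[35,-8,-5,0,0,0,-0.4],[35,-8,0,0,0,0,-0.4],[35,-8,0,0,0,0,-0.4],[35,-8,0,0,0,0,-0.4],[30,-5,0,0,0,0,-0.4],[20,0,0,0,0,0,-0.4],[10,0,0,0,0,0,-0.4],[0,0,0,0,0,0,-0.4]]]}}

```text
time_s: 57.22
eef_pos: [0.5587, 0.4447, 0.2043]
ee_rot: [2.209, 2.229, 0.016]
wrist_force: [0.9, -0.1, -0.9]
width: 0.702
```

Call:
{"name": "jog_arm", "arguments": {"targets": [[[0,0,0,0,0,0,-0.4],[0,0,0,0,0,0,-0.4],[0,0,0,0,0,0,-0.4],[0,0,0,0,0,0,-0.4],[0,0,0,0,0,0,-0.4],[0,0,0,0,0,0,-0.4],[0,0,0,0,0,0,-0.4],[0,0,0,0,0,0,-0.4],[0,0,0,0,0,0,-0.4],[0,0,0,0,0,0,-0.4]]]}}

```text
time_s: 58.05
eef_pos: [0.561, 0.438, 0.2055]
ee_rot: [2.215, 2.222, 0.015]
wrist_force: [-0.2, 1.0, -0.1]
width: 0.702
```

```bash
python3 -c "
from h import *
from workcell import imaging
a=imaging.get_image('top')['pixels'][130:300,200:480,::-1];b=imaging.get_image('side')['pixels'][130:390,230:530,::-1]
cv2.imwrite('pics/f.png',np.hstack([cv2.resize(a,(420,255),interpolation=3),np.zeros((255,5,3),np.uint8),cv2.resize(b,(294,255),interpolation=3)]))
cv2.imwrite('pics/f2.png',cv2.resize(a,(798,485),interpolation=cv2.INTER_CUBIC));cv2.imwrite('pics/f3.png',cv2.resize(b,(690,598),interpolation=cv2.INTER_CUBIC))"
```

```text
(no output)
```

View pics/f2.png

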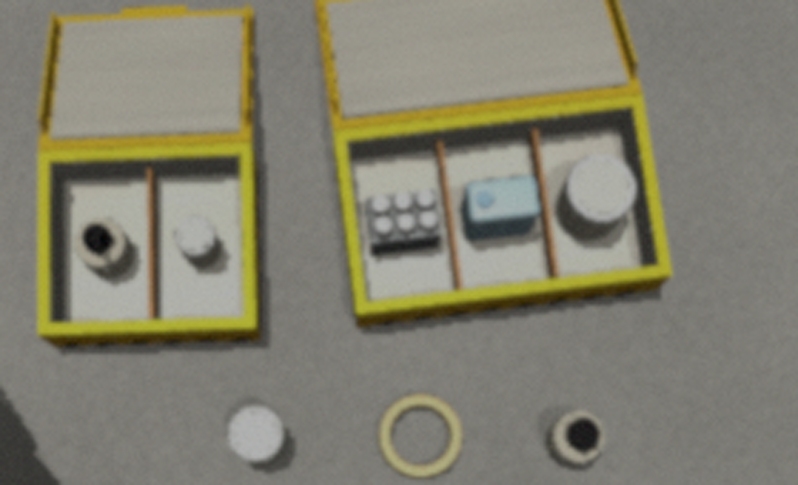

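View pics/f3.png

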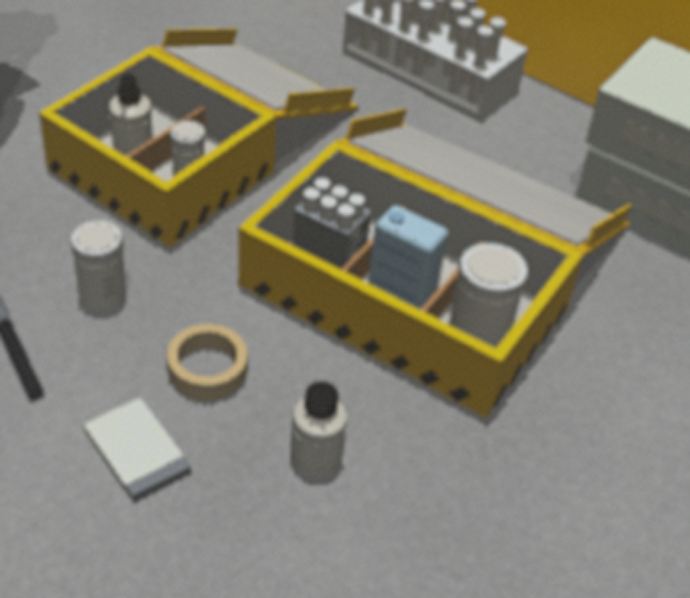

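All five stand upright in their compartments, and the middle jar (257,435) and cap bottle (578,437) look untouched. Last, a quick numeric check of the top centres before handing in.

```bash
python3 - <<'E'
from h import *
from workcell import imaging,arm
d=imaging.get_image("top");K,D,T=d["K"],d["distortion"],d["T"]
f=lambda p:(np.array([p],float)+.5)/2.85-.5+[200,130]
L=(.6307,-.142,.0956);S=(.6061,.1592,.013)
for n,p,z,b in(("brick",(501,201),.093,L),("rack",(405,211),.083,L),("large",(601,187),.093,L),("small",(195,238),.074,S),("pump shoulder",(102,243),.066,S),("mid",(257,433),.075,None),("cap sh",(577,437),.058,None)):
    w=ray(f(p),K,D,T,z)[0]
    print(n,w, "" if b is None else R.from_euler('z',-b[2]).apply([w[0]-b[0],w[1]-b[1],0])[:2])
print(arm.get_state()["wrist_force"]);print(arm.hand_in())
E
```

```text
brick [ 0.6288 -0.1393] [-0.0016  0.0029]
rack [ 0.6241 -0.0594] [0.0013 0.0828]
large [ 0.6394 -0.2234] [ 0.0009 -0.0819]
small [0.6065 0.1181] [-0.0001 -0.0411]
pump shoulder [0.6056 0.1986] [0.     0.0394]
mid [0.4406 0.067 ] 
cap sh [ 0.4337 -0.1997] 
[-0.3274 -0.6377  0.078 ]
the job is handed in; nothing more can be done
None
```

I packed both boxes and handed the job in after about 58 s of robot time; the interface reports no verdict.

- **Long box:** the cool brick is in the middle compartment, with the rack in the +y compartment and the largest jar in the −y one.
- **Short box:** the smallest jar is in the −y compartment and the pump bottle in the +y one. I confirmed the pump bottle by its spout from near.
- **Setting down:** I lowered each item until the wrist force showed floor contact, then released it.

In the last top and side pictures all five items stand upright, within about 3 mm of their compartment centres in the top view. The middle jar measured within about 1 mm of where it started and the flip-cap bottle likewise. The arm was clear of everything, with about 0.7 N of residual wrist force.

One thing went wrong on the way. The brick drifted sideways during its descent and brushed a divider with about 10 N. I moved it back to the centre before setting it down, and it shows no lean.

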